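# Square up bearing rails against a flip stop

### The job

Sweep all the bronze turnings off the steel plate using the scraper block, never pushing them with the fingers, and stand the scraper back upright on its rubber mat at any time before you finish. With the plate clean, flip the stop arm fully down, then lay every rail on the plate on its foot, parallel to the fence and side by side: the first tight against the fence, a second (if there is one) tight against the first, each with its end tight against the stop arm. Let go, then flip the stop arm back up so that it stands on its own, leaving the rails where they are; do not disturb the other things on the bench.

Things in the scene. Friction and masses are not known exactly. Their poses are not given: they have to be found in the camera images.
- fixture: Fixed fixture: steel plate, top 25 mm above the bench. Origin on the bench. In its axes the plate spans x -85..+85 (-85 is the open front edge, towards the robot) and y -140..+130 mm; both ends are open too. A low fence, 12 mm above the plate, runs along the far edge, face at x=+85, y -140..+98 mm. A hinge cheek at x=102, y=122 stands 72 mm above the bench.
- corner (a point): Corner, on the plate's top, where the fence's face meets the stop arm's face when that is down; fixture axes (85, 100, 25) mm. The arm then covers y=+100..+112 mm; rails' ends touch its face at y=+100, coming from the -y side. So a first rail's centre comes to x=57, y=40 and a second's to x=1, y=40 mm.
- stop (a joint): Flip stop arm hinge, rad: 0 = fully down, level across the plate (at its limit); 1.57 = upright; limit 1.75. Starts up, then reaching 235 mm above the bench: mind it when passing. Friction hinge (about 0.16 N m): stays where it is left.
- hinge (a point): Point on the stop arm's hinge line, at mid-thickness of the arm; fixture axes (100, 106, 55) mm. The hinge line is parallel to the fixture's y; the arm swings from over the plate (down, pointing to fixture -x) to upright.
- stop_grip (a point): Grip tab at the arm's free end: 165 mm from the hinge line, mid-thickness. Arm 12 mm thick along fixture y. Fixture axes (-65, 106, 53) mm when down, (98, 106, 220) upright. Tab 26 mm along the arm, centred here, 42 mm across; down, it spans 3 to 45 mm above the plate, the rest of the arm 3 to 24 mm. Pinch across the thickness from above, up or down.
- mat: Fixed rubber mat 120 x 170 x 4 mm on the bench for the scraper; origin at the centre of its underside.
- scraper_mid (a point): Scraper block 80 mm tall, standing on its sole, 0.3 kg: a wooden foot 30 (x) x 120 (y) x 26 mm, with a handle bar 20 (x) x 75 (y) x 54 mm on top of it. The point is half-way up, 40 mm above the sole. z points up out of the handle; grip the handle across its 20 mm (x), about 58 mm above the sole. The foot's long side is the sweeping face.
- rail0_mid (a point): Aluminium rail, an inverted T, 0.34 kg: flat foot 56 (x) x 120 (y) x 12 mm with an upright web 16 (x) x 80 (y) x 36 mm on its centre, 48 mm tall in all. The point is at its centre, 24 mm above the underside; z up. Grip the web across its 16 mm (x), 34 mm or more above the underside. Both ends and both sides are alike. One or two rails are present.
- rail1_mid (a point): Aluminium rail, an inverted T, 0.34 kg: flat foot 56 (x) x 120 (y) x 12 mm with an upright web 16 (x) x 80 (y) x 36 mm on its centre, 48 mm tall in all. The point is at its centre, 24 mm above the underside; z up. Grip the web across its 16 mm (x), 34 mm or more above the underside. Both ends and both sides are alike. May be absent.
- chip0_mid (a point): Bronze turning, a small bent piece about 38 x 20 x 10 mm, loose on the plate; the point is 5 mm above its underside near its middle. Three to five turnings are present, the others absent.
- chip1_mid (a point): Bronze turning, a small bent piece about 38 x 20 x 10 mm, loose on the plate; the point is 5 mm above its underside near its middle. Three to five turnings are present, the others absent.
- chip2_mid (a point): Bronze turning, a small bent piece about 38 x 20 x 10 mm, loose on the plate; the point is 5 mm above its underside near its middle. Three to five turnings are present, the others absent.
- chip3_mid (a point): Bronze turning, a small bent piece about 38 x 20 x 10 mm, loose on the plate; the point is 5 mm above its underside near its middle. Three to five turnings are present, the others absent.
- chip4_mid (a point): Bronze turning, a small bent piece about 38 x 20 x 10 mm, loose on the plate; the point is 5 mm above its underside near its middle. Three to five turnings are present, the others absent.
- spray: Red spray can, 66 mm across, 170 mm tall, loose bystander; origin under it.
- oil: Yellow bottle, 60 mm across, 150 mm tall, loose bystander; origin under it.
- piston: Aluminium piston, 82 mm across, 68 mm tall, loose bystander; origin under it.
- valve: Steel engine valve standing on its 42 mm head, 105 mm tall, loose bystander; origin under it.
- wrench: Wrench lying on the bench near the robot, bystander.
- driver: Screwdriver lying on the bench near the robot, bystander.

How it is judged:
On the way, in this order (a step that is already met when the one before it is completed fails the run):
1. all turnings are off the plate (height (world z) of each of chip0_mid, chip1_mid, chip2_mid, chip3_mid, chip4_mid below 0.022 m), for 0.2 s.
2. with the plate clean, the stop arm is flipped fully down (all of step 1 and value of joint stop below 0.06 rad), for 0.3 s.
3. with the stop down, every rail lies on the plate against fence (or first rail) and stop, released (value of joint stop below 0.06 rad and y of rail0_mid in the frame of fixture between 0.0355 and 0.042 m and z of rail0_mid in the frame of fixture between 0.046 and 0.052 m and angle between the y axis of each of rail0_mid, rail1_mid and the y axis of fixture, either way round below 0.06 rad and angle between each of rail0_mid, rail1_mid's own z axis and vertical below 0.06 rad and (x of rail0_mid in the frame of fixture between 0.0525 and 0.059 m or x of rail0_mid in the frame of fixture between -0.0065 and 0.003 m) and contact force between the fingers and rail0 below 0.2 N and y of rail1_mid in the frame of fixture between 0.0355 and 0.042 m and z of rail1_mid in the frame of fixture between 0.046 and 0.052 m and (x of rail1_mid in the frame of fixture between 0.0525 and 0.059 m or x of rail1_mid in the frame of fixture between -0.0065 and 0.003 m) and contact force between the fingers and rail1 below 0.2 N and (x of rail0_mid in the frame of fixture between 0.0525 and 0.059 m or x of rail1_mid in the frame of fixture between 0.0525 and 0.059 m)), for 0.3 s.
4. the stop arm is flipped back up (value of joint stop above 1.35 rad and z of each of rail0_mid, rail1_mid in the frame of fixture below 0.06 m), for 0.3 s.
At the end, for the whole second after the job is handed in: Stop arm up (over 1.35 rad); turnings off the plate; every rail flat on the plate, square within 0.06 rad, end within 4.5 mm of the stop face, first within 4.5 mm of the fence, second within 7.5 mm of its place beside it; scraper upright, within 45 mm of the mat centre; all released, at rest (all of step 1 and value of joint stop above 1.35 rad and y of rail0_mid in the frame of fixture between 0.0355 and 0.042 m and z of rail0_mid in the frame of fixture between 0.046 and 0.052 m and angle between the y axis of each of rail0_mid, rail1_mid and the y axis of fixture, either way round below 0.06 rad and angle between each of rail0_mid, rail1_mid's own z axis and vertical below 0.06 rad and (x of rail0_mid in the frame of fixture between 0.0525 and 0.059 m or x of rail0_mid in the frame of fixture between -0.0065 and 0.003 m) and contact force between the fingers and rail0 below 0.2 N and y of rail1_mid in the frame of fixture between 0.0355 and 0.042 m and z of rail1_mid in the frame of fixture between 0.046 and 0.052 m and (x of rail1_mid in the frame of fixture between 0.0525 and 0.059 m or x of rail1_mid in the frame of fixture between -0.0065 and 0.003 m) and contact force between the fingers and rail1 below 0.2 N and (x of rail0_mid in the frame of fixture between 0.0525 and 0.059 m or x of rail1_mid in the frame of fixture between 0.0525 and 0.059 m) and horizontal distance between scraper_mid and mat below 0.045 m and angle between scraper_mid's own z axis and vertical below 0.1 rad and height (world z) of scraper_mid below 0.05 m and linear speed of each of rail0, rail1, scraper below 0.02 m/s); the robot touches nothing.
It fails at once if a turning on the plate pushed or picked with the fingers ((contact force between the fingers and chip0 above 0.5 N and height (world z) of chip0_mid above 0.026 m) or (contact force between the fingers and chip1 above 0.5 N and height (world z) of chip1_mid above 0.026 m) or (contact force between the fingers and chip2 above 0.5 N and height (world z) of chip2_mid above 0.026 m) or (contact force between the fingers and chip3 above 0.5 N and height (world z) of chip3_mid above 0.026 m) or (contact force between the fingers and chip4 above 0.5 N and height (world z) of chip4_mid above 0.026 m)).
It fails at once if a bystander knocked more than 30 mm (distance of any of spray, oil, piston, valve, wrench, driver from where it was at the start of the episode above 0.03 m).
Of chip0, chip1, chip2, chip3, chip4 only 3 to 5 are there at a start; the rules pass over those that are not, and their reading is None.
Of rail0, rail1 only 1 to 2 are there at a start; the rules pass over those that are not, and their reading is None.
At some moment in a run one of rail0, rail1, scraper may be knocked a few centimetres aside while the robot is not near it.
Once in a run the grip may slacken for a moment while it holds something.
It also fails if it takes over 210 s, if anything falls off the work surface, if the arm or the gripper's body presses on something with over 40 N, if the wrist force passes 120 N, or if a joint passes its speed limit or range.

### The arm

A 7-joint arm with a two-finger parallel gripper is mounted at the origin on the work surface. World frame = base frame: x ahead of the robot, y to its left, z up, the work surface at z = 0. Lengths are in m, angles in rad, forces in N, time in s.
With the tool pointing down it reaches from about 0.4 to 0.85 m from the base axis. Payload 4.5 kg.
Tool frame: the origin (TCP) lies where the fingers leave the gripper's body, on its centre line; the fingertips stand 64 mm ahead of it and the grasp point (between the pads) lies 45 mm ahead of it; z points along the fingers, y is the direction in which the jaws open and shut (so a half turn about z gives the same grasp; the last joint's range is limited). The gripper opens to 88 mm and grips with 3 to 60 N. Pads are 18 mm wide; open, the fingers measure 123 mm over their backs; the gripper's body (75 mm by 187 mm) begins 45 mm behind the grasp point.
Start: joints at [1.173, 0.689, -0.195, 1.565, 0.157, 0.902, -0.215], TCP at [0.262, -0.568, 0.303] pointing down, gripper open.
Joint ranges: [-3.01, 3.01], [-0.46, 2.08], [-1.47, 1.51], [0.13, 2.56], [-1, 4.14], [0.04, 2.09], [-2.66, 2.66]. Speed limits (rad/s): [2.57, 2.57, 3.14, 3.14, 3.14, 3.14, 3.14].

### API

Orientations are given as a unit quaternion [x, y, z, w].
In Python, from plant import monitor, snapshot, workorder, finder gives the robot as it stands.
- The arm moves only by the tool carry_out, never from a script. Its argument "motion" is one flat list of numbers, 6 for each row, row after row: the shift along the tool's x, y, z in cm, then the turn, a rotation vector about the tool's x, y, z in rad. In form: [x, y, z, rx, ry, rz, x, y, z, rx, ry, rz, ...]. A call has 1 to 8 rows; each row shifts and turns the commanded pose from where the row before left it, along the tool's axes as they then stand; what a row does not reach is not made up. A row lasts 1/8 s, in which the tool goes at most 62.5 mm and 10.7 degrees, less where a joint would pass 70% of its speed; a pose out of reach is approached as far as the arm can. A call with a gripper value outside its range is refused whole. "hand" is the finger opening in cm, from 0 to 8.81, set as the call begins (left out, the last holds). The fingers move at their own pace and stop on an object; "grip_force" is the grip in N (left out, the last holds). Time passes only in rows, so rows that do not move let the fingers close. It gives the time, the measured TCP pose, the force and the opening at its end, in the units of the state.
- monitor.get_state(): the state, without advancing time (a new reading comes with each control period).
- snapshot(name): name is "scene" or "top" or "wrist"; returns a dict with "frame" (400x640x3 uint8, red, green, blue), "range_z" (400x640 float32, m along the optical axis (not along the pixel's ray), 0 where there is no reading), "fx", "fy", "cx", "cy" (pixels), "rvec" (rotation vector, rad) and "tvec" (3), from world to camera coordinates, as OpenCV has them; the wrist camera has in their place "hand_eye" (4x4, takes a point from camera to tool coordinates, whose origin is the TCP and whose axes are the flange's). Camera axes: x right, y down, z forward; pixel columns grow to the right and rows downward; lengths in m; the calibration is good to about 2 mm. The wrist camera is an equidistant fisheye: a pixel r from the principal point sees the ray r / f radians off the axis. A picture is of the moment at which its call begins: read the wrist's pose just before it.
- workorder.finish_job(): hands the job in, once; it reports no verdict.
Trained networks look in a picture, given as the dict that the camera call returned (one of the last four; its "shot" number tells which), for a name from the list of things; names that differ only in an ending like _2 or _b are one class to them, and where a whole thing is asked for, a point or a joint stands for the part that bears it (a point fixed in the world has none). Each returns a list of dicts, best first, with "p" (0 to 1); they miss things now and then, are a little off and sometimes report something else, mostly with a low value. They report only what shows in the picture. A call takes as long as a camera call.
- finder.masks_of(picture, thing): "pixels" (400x640 bool, what is visible of it) and "extent" ([left, top, right, bottom] in pixels, round what is visible of it).
The state is a dict: "clock": time; "q": joint angles; "qd": joint speeds; "joint_torque": joint torques, N m; "tool_pos": TCP position; "eef_rot": TCP orientation; "contact_force": force on the tool from outside, world axes, zero at the start; "moment": the same for the moment, N m; "opening": opening from 0.0 (shut) to 1.0 (fully open).
Only numpy, scipy, OpenCV 4.12 (cv2) and the standard library are available. Lean on these libraries where they do the work, as an engineer would, in place of code of your own. Each camera call takes 0.05 s, during which the arm holds its last target. There are 200 camera calls.

## Working session

There is one attempt and no reset: what is moved stays moved. The work goes in short steps, Python scripts to look and compute and a tool call to move; the robot and the scene stay as the last step left them, time stands still between calls to the robot, and variables do not carry over. Pictures are saved under pics/ and viewed, about 12 in all and at most 16, crops included, and the job is handed in when it is done.

Besides the shell and the picture viewer there is one more tool, called as name(argument=value, ...), one argument or row to a line, values as JSON. carry_out: Moves the arm, as the interface text tells. Its arguments: {"type":"object","properties":{"motion":{"type":"array"},"hand":{"type":"number"},"grip_force":{"type":"number"}},"required":["motion"]}

```bash
ls; mkdir -p pics; cat > h.py <<'E'
import numpy as np, cv2
from scipy.spatial.transform import Rotation as R
from plant import monitor, snapshot, workorder, finder
def cloud(s):
    z=s["range_z"]; v,u=np.mgrid[:400,:640]
    P=np.stack([(u-s["cx"])/s["fx"]*z,(v-s["cy"])/s["fy"]*z,z],-1)
    Rm=cv2.Rodrigues(np.array(s["rvec"],float))[0]; t=np.array(s["tvec"],float).reshape(3)
    W=(P-t)@Rm; W[z<=0]=np.nan; return W
def save(s,n): cv2.imwrite("pics/"+n,s["frame"][...,::-1])
E
python3 - <<'E'
from h import *
st=monitor.get_state(); print({k:np.round(v,3) for k,v in st.items()})
a=snapshot("scene"); b=snapshot("top"); save(a,"scene1.png"); save(b,"top1.png")
for n in ["fixture","stop","mat","scraper_mid","rail0_mid","chip0_mid","spray","oil","piston","valve","wrench","driver"]:
  W=cloud(b)
  for m in finder.masks_of(b,n):
    if m["p"]<.3: continue
    p=W[m["pixels"]]; p=p[~np.isnan(p[:,0])]
    if len(p)==0: continue
    zt=np.percentile(p[:,2],97)
    r=cv2.minAreaRect(p[:,:2].astype(np.float32))
    print(n,round(m["p"],2),m["extent"],np.round(np.median(p,0),3),"ztop",round(zt,3),"rect",np.round(r[0],3),np.round(r[1],3),round(r[2],1))
E
```

```text
pics
{'clock': np.float64(0.0), 'q': array([ 1.173,  0.69 , -0.195,  1.566,  0.157,  0.903, -0.215]), 'qd': array([-0.001, -0.002, -0.001,  0.   ,  0.   ,  0.001, -0.   ]), 'joint_torque': array([ 0.0000e+00, -5.2756e+01, -1.2670e+00, -1.5343e+01, -5.3000e-02,
        6.0000e-03,  0.0000e+00]), 'tool_pos': array([ 0.261, -0.567,  0.302]), 'eef_rot': array([ 0.977,  0.214, -0.   , -0.001]), 'contact_force': array([-0.621, -0.813, -0.203]), 'moment': array([-0.001,  0.013, -0.004]), 'opening': np.float64(1.002)}
stop 0.7 [195.9, 138.6, 219.2, 182.3] [0.619 0.141 0.201] ztop 0.236 rect [0.654 0.158] [0.097 0.024] 29.6
mat 0.88 [383.7, 206.4, 453.9, 260.3] [ 0.44  -0.321  0.004] ztop 0.009 rect [ 0.447 -0.331] [0.17  0.122] 78.7
scraper_mid 0.94 [403.1, 221.3, 455.2, 241.2] [ 0.44  -0.334  0.047] ztop 0.087 rect [ 0.443 -0.343] [0.119 0.029] 80.4
rail0_mid 0.43 [441.3, 113.1, 474.8, 145.7] [ 0.667 -0.427  0.097] ztop 0.151 rect [ 0.671 -0.443] [0.074 0.052] 64.1
rail0_mid 0.39 [176.3, 124.7, 194.5, 140.5] [0.744 0.217 0.009] ztop 0.058 rect [0.748 0.218] [0.037 0.037] 70.9
chip0_mid 0.52
[... 294 characters left out ...]
[ 0.699 -0.443] [0.056 0.104] 73.9
piston 0.95 [127.0, 122.2, 166.4, 162.8] [0.712 0.301 0.067] ztop 0.072 rect [0.72  0.305] [0.081 0.081] 52.0
piston 0.68 [384.4, 205.6, 454.9, 257.7] [ 0.439 -0.32   0.004] ztop 0.009 rect [ 0.447 -0.331] [0.17 0.12] 78.7
piston 0.41 [115.2, 253.3, 167.1, 275.2] [0.432 0.336 0.013] ztop 0.05 rect [0.435 0.34 ] [0.121 0.056] 86.5
valve 0.63 [175.1, 119.3, 194.4, 140.9] [0.745 0.219 0.01 ] ztop 0.099 rect [0.75  0.227] [0.05  0.037] 66.1
wrench 0.83 [174.4, 262.5, 227.0, 326.8] [0.357 0.205 0.007] ztop 0.011 rect [0.35  0.198] [0.176 0.039] 30.5
driver 0.81 [345.3, 237.6, 379.7, 322.3] [ 0.311 -0.158  0.023] ztop 0.029 rect [ 0.345 -0.181] [0.028 0.196] 58.3
```

View pics/top1.png

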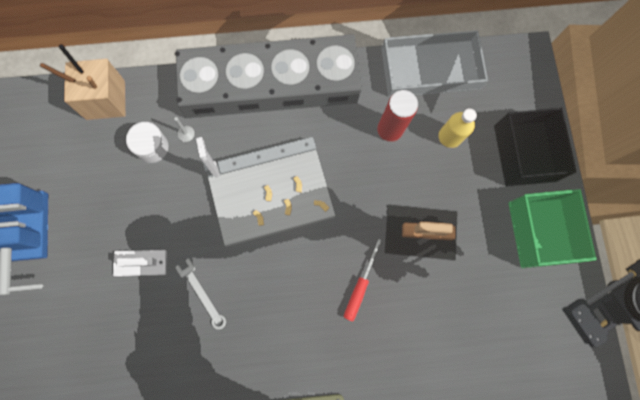

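View pics/scene1.png

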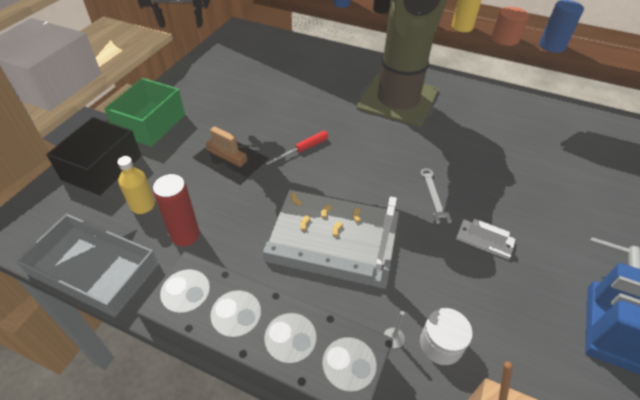

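Five turnings are on the plate (around pixels (258–320, 184–215)). One rail is at left (140,263), and the scraper is on its mat at (428,231). The stop arm is up. Now I'll measure precisely.

```bash
cat > m1.py <<'E'
from h import *
b=snapshot("top"); W=cloud(b); 
x,y,z=W[...,0],W[...,1],W[...,2]
reg=(x>.4)&(x<.75)&(y>-.2)&(y<.2)
pl=reg&(abs(z-.025)<.006)
n,l,stt,c=cv2.connectedComponentsWithStats(pl.astype(np.uint8)); i=1+np.argmax(stt[1:,4])
p=W[l==i]; r=cv2.minAreaRect(p[:,:2].astype(np.float32)); print("plate",r,np.median(p[:,2]))
f=W[reg&(z>.033)&(z<.043)&(x>.59)]; rf=cv2.minAreaRect(f[:,:2].astype(np.float32)); print("fence",rf)
import sys
# robust fit: 
from scipy.optimize import minimize
def cost(a,dbg=False):
    cx,cy,t=a; q=(p[:,:2]-[cx,cy])@np.array([[np.cos(t),-np.sin(t)],[np.sin(t),np.cos(t)]])
    return q
box=cv2.boxPoints(r); print("box",box)
np.save("plate.npy",p)
fr=f[:,:2]; u,s,v=np.linalg.svd(fr-fr.mean(0)); print("fence dir",v[0],np.degrees(np.arctan2(v[0][1],v[0][0])))
hsv=cv2.cvtColor(b["frame"],cv2.COLOR_RGB2HSV)
ch=reg&(z>.015)&(z<.06)&(hsv[...,1]>90)
n,l,stt,c=cv2.connectedComponentsWithStats(ch.astype(np.uint8))
for i in range(1,n):
    if stt[i,4]>5: print("chip",c[i],stt[i,4],np.round(np.nanmean(W[l==i],0),3))
for nm,reg2,zr in [("railfoot",(abs(x-.432)<.09)&(abs(y-.338)<.09),(.006,.03)),("railweb",(abs(x-.432)<.09)&(abs(y-.338)<.09),(.04,.06)),("scfoot",(abs(x-.44)<.1)&(abs(y+.335)<.1),(.024,.04)),("schandle",(abs(x-.44)<.1)&(abs(y+.335)<.1),(.074,.1)),("mat",(abs(x-.44)<.14)&(abs(y+.335)<.14),(.0025,.0065))]:
    q=W[reg2&(z>zr[0])&(z<zr[1])]; 
    if len(q): print(nm,cv2.minAreaRect(q[:,:2].astype(np.float32)),np.median(q[:,2]),len(q))
E
python3 m1.py
```

```text
plate ((0.5751831531524658, 0.021795421838760376), (0.1983555108308792, 0.2702838182449341), 9.949912071228027) 0.025057722002868547
fence ((0.6294183731079102, 0.028855405747890472), (0.09927006810903549, 0.26329711079597473), 8.362648010253906)
box [[ 0.45414633  0.13776805]
 [ 0.5008479  -0.1284505 ]
 [ 0.69622    -0.0941772 ]
 [ 0.64951843  0.17204134]]
fence dir [-0.1536703   0.98812218] 98.83968596501386
chip [297.57692308 183.76923077] 52 [ 0.585 -0.047  0.035]
chip [267.81132075 193.03773585] 53 [0.569 0.026 0.035]
chip [287.71666667 206.71666667] 60 [ 0.532 -0.018  0.035]
chip [321.31578947 204.8245614 ] 57 [ 0.529 -0.098  0.036]
chip [258.90322581 217.56451613] 62 [0.512 0.051 0.035]
railfoot ((0.4284099340438843, 0.33108019828796387), (0.1794859617948532, 0.16127704083919525), 5.582182884216309) 0.012124698538142001 983
railweb ((0.4350344240665436, 0.34082353115081787), (0.08171048015356064, 0.01635291613638401), 85.10530853271484) 0.048219413102023094 265
scfoot ((0.4431319236755371, -0.3437774181365967), (0.11855489015579224, 0.030173739418387413), 79.15302276611328) 0.030251396647171722 305
schandle ((0.444195419549942, -0.34514302015304565), (0.07519808411598206, 0.020504474639892578), 80.7950668334961) 0.08360662434767492 307
mat ((0.4400099515914917, -0.3351016044616699), (0.27972495555877686, 0.27987200021743774), 89.98885345458984) 0.0038629728697147717 3313
```

```bash
cat > m2.py <<'E'
from h import *
b=snapshot("top"); W=cloud(b); x,y,z=W[...,0],W[...,1],W[...,2]
reg=(x>.4)&(x<.72)&(y>-.2)&(y<.22)
t=np.radians(9.95); 
def loc(P,t,o): 
    d=P[:,:2]-o; return np.c_[d@[np.cos(t),np.sin(t)],d@[-np.sin(t),np.cos(t)]]
o=np.array([.565,.02])
p=W[reg&(abs(z-.025)<.004)]; q=loc(p,t,o)
def edge(q,a,k,lo,hi,sgn,pc):
    bs=np.arange(lo,hi,.006);P=[]
    for s in bs:
        m=(q[:,1-a]>s)&(q[:,1-a]<s+.006)
        if m.sum()>5: P.append((s+.003,(np.min if sgn<0 else np.max)(q[m,a])))
    P=np.array(P); P=P[abs(P[:,1]-np.median(P[:,1]))<.006]; c=np.polyfit(P[:,0],P[:,1],1)
    print(k,"slope deg",np.degrees(np.arctan(c[0])),"at0",c[1],"med",np.median(P[:,1]),len(P),"resid",np.std(P[:,1]-np.polyval(c,P[:,0])))
m=(abs(q[:,0])<.13)&(abs(q[:,1])<.17); q=q[m]
edge(q,0,"front",-.1,.1,-1,0); edge(q,1,"-y end",-.06,.06,-1,0); edge(q,1,"+y end",-.06,.06,1,0)
f=W[reg&(abs(z-.037)<.004)]; qf=loc(f,t,o); qf=qf[(qf[:,0]>.06)&(qf[:,0]<.13)]
edge(qf,0,"fence front",-.13,.07,-1,0); edge(qf,0,"fence back",-.13,.07,1,0); edge(qf,1,"fence -y",.07,.12,-1,0)
s=W[reg&(z>.09)]; qs=loc(s,t,o); m=W[reg&(z>.09)]
top=z>.225; qq=loc(W[reg&top],t,o); print("stop top",qq.min(0),qq.max(0),len(qq))
# rail, scraper foot
for nm,c,zr in [("railfoot",(.435,.341),(.010,.015)),("scfoot",(.443,-.344),(.02,.033))]:
    k=W[(np.hypot(x-c[0],y-c[1])<.075)&(z>zr[0])&(z<zr[1])]; print(nm,cv2.minAreaRect(k[:,:2].astype(np.float32)))
k=W[(np.hypot(x-.44,y+.335)<.13)&(z>.0025)&(z<.006)]; hs=cv2.cvtColor(b["frame"],cv2.COLOR_RGB2GRAY)
mm=finder.masks_of(b,"mat"); k=W[mm[0]["pixels"]]; print("mat",mm[0]["p"],cv2.minAreaRect(k[~np.isnan(k[:,0])][:,:2].astype(np.float32)))
E
python3 m2.py
```

```text
front slope deg 0.021236981150529955 at0 -0.08780159902914357 med -0.08786011281008912 34 resid 0.0004340381796162889
-y end slope deg -0.027100154934251698 at0 -0.1340053652390919 med -0.1341753931638719 20 resid 0.0005626715243142232
+y end slope deg 0.19461924245391676 at0 0.1340726887870492 med 0.1341463411045647 20 resid 0.00046279231760330147
fence front slope deg -0.0113234349167283 at0 0.08177037349941847 med 0.08197136896123844 34 resid 0.0006590043604852553
fence back slope deg -0.1324601089270585 at0 0.11065351181512595 med 0.11077313342043771 34 resid 0.00077232745459837
fence -y slope deg -2.324003514174146 at0 -0.1296381006147354 med -0.13372515817099279 6 resid 0.001323447185241224
stop top [0.0644869  0.10483401] [0.10595582 0.1167615 ] 130
railfoot ((0.43482744693756104, 0.34035375714302063), (0.1204991489648819, 0.05589614436030388), 86.75015258789062)
scfoot ((0.44367337226867676, -0.3436385989189148), (0.11932055652141571, 0.030185014009475708), 80.06910705566406)
mat 0.93 ((0.44667214155197144, -0.33178338408470154), (0.17065759003162384, 0.12444037199020386), 78.75929260253906)
```

```bash
cat >> h.py <<'E'
F=np.array([.5612,.0244]); T=np.radians(9.95)
def fx(x,y): return F+[x*np.cos(T)-y*np.sin(T), x*np.sin(T)+y*np.cos(T)]
def plan(pos,jaw,n):
    """rows from measured pose to TCP pos, tool down, jaw axis at world angle jaw deg (mod 180)"""
    s=monitor.get_state(); p=np.array(s["tool_pos"]); r=R.from_quat(s["eef_rot"])
    best=None
    for j in (jaw,jaw+180):
        a=np.radians(j+90); M=np.array([[np.cos(a),np.sin(a),0],[np.sin(a),-np.cos(a),0],[0,0,-1]]).T
        rv=(r.inv()*R.from_matrix(M)).as_rotvec()
        if best is None or np.linalg.norm(rv)<np.linalg.norm(best): best=rv
    d=(np.array(pos)-p)/n; rows=[]
    for i in range(n):
        rows.append(np.r_[np.round(r.inv().apply(d)*100,2),np.round(best/n,3)]); r=r*R.from_rotvec(best/n)
    print("pos",np.round(p,4),"jaw",round(float(np.degrees(np.arctan2(*R.from_quat(s["eef_rot"]).apply([0,1,0])[[1,0]]))),1),"clock",round(float(s["clock"]),2),"q",np.round(s["q"],2),"F",np.round(s["contact_force"],1),"open",round(float(s["opening"])*88.1,1))
    print(", ".join(f"{v:g}" for w in rows for v in w+0.0)); 
E
python3 -c "
from h import *
plan([.4437,-.3437,.18],-10,8)"
```

```text
pos [ 0.2616 -0.5677  0.3028] jaw -65.3 clock 0.85 q [ 1.17  0.69 -0.19  1.57  0.16  0.9  -0.22] F [ 0.8  0.2 -0.5] open 88.3
3.24, -1.59, 1.53, 0, 0, -0.121, 3.41, -1.19, 1.53, 0, 0, -0.121, 3.52, -0.77, 1.53, 0, 0, -0.121, 3.59, -0.34, 1.53, 0, 0, -0.121, 3.61, 0.09, 1.53, 0, 0, -0.121, 3.57, 0.53, 1.53, 0, 0, -0.121, 3.48, 0.95, 1.53, 0, 0, -0.121, 3.34, 1.36, 1.53, 0, 0, -0.121
```

carry_out(
  motion=[3.2,-1.6,1.5,0,0,-0.12,3.4,-1.2,1.5,0,0,-0.12,3.5,-0.8,1.5,0,0,-0.12,3.6,-0.3,1.5,0,0,-0.12,3.6,0.1,1.5,0,0,-0.12,3.6,0.5,1.5,0,0,-0.12,3.5,1.0,1.5,0,0,-0.12,3.3,1.4,1.5,0,0,-0.12],
  hand=8.8,
  grip_force=40,
)

```text
clock: 1.85
tool_pos: [0.4452, -0.3437, 0.1824]
eef_rot: [0.766, 0.643, 0.0, 0.0]
contact_force: [0.3, -1.4, 0.2]
opening: 0.999
```

```bash
python3 -c "
from h import *
plan([.4437,-.3437,.107],-10,3)
s=snapshot('wrist'); save(s,'w1.png'); print(s['hand_eye'],s['fx'],s['cx'],s['cy'])
b=snapshot('top')
for n in ['scraper_mid']:
  m=finder.masks_of(b,n)[0]; W=cloud(b)[m['pixels']]; k=W[W[:,2]>.07]; print(m['p'],cv2.minAreaRect(k[:,:2].astype(np.float32)))
"
```

```text
pos [ 0.4452 -0.3437  0.1824] jaw -10.0 clock 1.85 q [ 0.78  0.8  -0.34  1.85  0.46  0.57 -0.04] F [ 0.3 -1.4  0.2] open 88.0
-0.01, -0.05, 2.51, 0, 0, 0, -0.01, -0.05, 2.51, 0, 0, 0, -0.01, -0.05, 2.51, 0, 0, 0
[[-3.93647877e-04 -9.46380866e-01 -3.23052783e-01  8.34779089e-02]
 [ 9.99999921e-01 -3.57491121e-04 -1.71257120e-04  6.22282029e-04]
 [ 4.65859603e-05 -3.23052825e-01  9.46380933e-01 -8.15510728e-02]
 [ 0.00000000e+00  0.00000000e+00  0.00000000e+00  1.00000000e+00]] 309.70691628693146 319.85092458533336 198.02196137759336
0.85 ((0.4466610252857208, -0.3238828480243683), (0.03391532599925995, 0.019515736028552055), 84.0121841430664)
```

carry_out(
  motion=[0,-0.05,2.5,0,0,0,0,-0.05,2.5,0,0,0,0,-0.05,2.5,0,0,0],
)

```text
clock: 2.38
tool_pos: [0.4419, -0.3462, 0.1076]
eef_rot: [0.769, 0.64, -0.001, 0.001]
contact_force: [0.5, -0.6, -0.6]
opening: 0.996
```

carry_out(
  motion=[0,0,0,0,0,0,0,0,0,0,0,0,0,0,0,0,0,0,0,0,0,0,0,0],
  hand=0,
)

```text
clock: 2.88
tool_pos: [0.4431, -0.3445, 0.1086]
eef_rot: [0.768, 0.641, 0.0, 0.001]
contact_force: [-0.1, 0.4, -0.5]
opening: 0.569
```

carry_out(
  motion=[0,0,-2.5,0,0,0,0,0,-4,0,0,0,0,0,-3,0,0,0,0,0,0,0,0,0],
)

```text
clock: 3.38
tool_pos: [0.4439, -0.3449, 0.2051]
eef_rot: [0.768, 0.641, 0.001, 0.002]
contact_force: [0.3, 0.0, -0.2]
opening: 0.119
```

```bash
python3 -c "
from h import *
p=fx(-.027,.085); print(p)
plan([*p,.215],-80.05,8)
s=snapshot('wrist'); save(s,'w1.png')
"
```

```text
[0.51991907 0.10345621]
pos [ 0.4439 -0.3449  0.2051] jaw -10.3 clock 3.38 q [ 0.8   0.76 -0.37  1.84  0.45  0.61 -0.03] F [ 0.3  0.  -0.2] open 10.5
5.68, -0.06, -0.13, 0.001, 0, 0.152, 5.61, -0.93, -0.14, 0.001, 0, 0.152, 5.4, -1.77, -0.14, 0.001, 0, 0.152, 5.07, -2.56, -0.13, 0.001, 0, 0.152, 4.63, -3.3, -0.13, 0.001, 0, 0.152, 4.07, -3.97, -0.13, 0.001, 0, 0.152, 3.42, -4.54, -0.13, 0.001, 0, 0.152, 2.69, -5, -0.13, 0.001, 0, 0.152
```

View pics/w1.png

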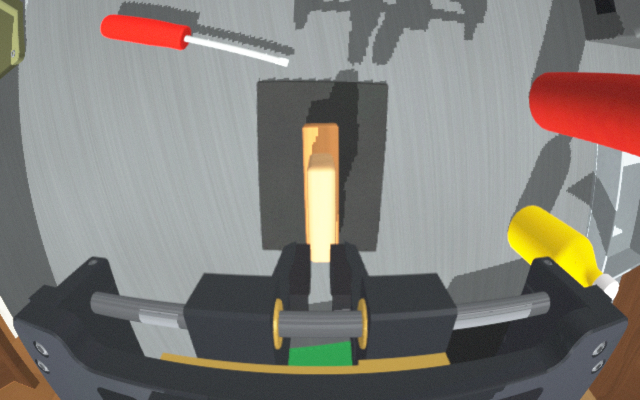

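The fingers are slower than I assumed (about 0.9 s for the full stroke), so the grasp missed. The scraper still stands centred at (320,195). I'll retry with more closing time.

carry_out(
  motion=[0,0,0,0,0,0,0,0,0,0,0,0,0,0,0,0,0,0,0,0,0,0,0,0,0,0,0,0,0,0],
  hand=6,
)

```text
clock: 4.05
tool_pos: [0.4428, -0.3441, 0.2026]
eef_rot: [0.767, 0.641, -0.0, -0.0]
contact_force: [0.4, -0.5, -0.5]
opening: 0.613
```

carry_out(
  motion=[0,0,2.5,0,0,0,0,0,4.2,0,0,0,0,0,3,0,0,0,0,0,0,0,0,0],
)

```text
clock: 4.55
tool_pos: [0.4418, -0.3434, 0.104]
eef_rot: [0.767, 0.641, -0.001, -0.002]
contact_force: [0.5, 0.7, 0.5]
opening: 0.68
```

carry_out(
  motion=[0,0,0,0,0,0,0,0,0,0,0,0,0,0,0,0,0,0,0,0,0,0,0,0,0,0,0,0,0,0,0,0,0,0,0,0,0,0,0,0,0,0,0,0,0,0,0,0],
  hand=0,
)

```text
clock: 5.55
tool_pos: [0.4437, -0.3444, 0.1064]
eef_rot: [0.767, 0.641, 0.001, 0.001]
contact_force: [1.3, -0.6, 5.7]
opening: 0.222
```

carry_out(
  motion=[0,0,-2.5,0,0,0,0,0,-4,0,0,0,0,0,-4,0,0,0,0,0,0,0,0,0],
)

```text
clock: 6.05
tool_pos: [0.4432, -0.3446, 0.2125]
eef_rot: [0.768, 0.641, 0.0, 0.002]
contact_force: [-0.0, 0.3, -4.4]
opening: 0.225
```

```bash
python3 -c "
from h import *
p=fx(-.027,.085); print(p)
plan([*p,.215],-80.05,8)
"
```

```text
[0.51991907 0.10345621]
pos [ 0.4432 -0.3446  0.2125] jaw -10.3 clock 6.05 q [ 0.8   0.75 -0.38  1.84  0.45  0.63 -0.03] F [-0.   0.3 -4.4] open 19.9
5.68, -0.06, -0.04, 0, 0, 0.152, 5.61, -0.92, -0.04, 0, 0, 0.152, 5.4, -1.76, -0.04, 0, 0, 0.152, 5.08, -2.56, -0.04, 0, 0, 0.152, 4.63, -3.3, -0.04, 0, 0, 0.152, 4.08, -3.96, -0.04, 0, 0, 0.152, 3.43, -4.53, -0.03, 0, 0, 0.152, 2.7, -5, -0.03, 0, 0, 0.152
```

carry_out(
  motion=[5.7,-0.1,0,0,0,0.15,5.6,-0.9,0,0,0,0.15,5.4,-1.8,0,0,0,0.15,5.1,-2.6,0,0,0,0.15,4.6,-3.3,0,0,0,0.15,4.1,-4,0,0,0,0.15,3.4,-4.5,0,0,0,0.15,2.7,-5,0,0,0,0.15],
)

```text
clock: 7.05
tool_pos: [0.5133, 0.1063, 0.2089]
eef_rot: [0.996, 0.093, -0.002, 0.001]
contact_force: [0.9, 0.0, -3.0]
opening: 0.226
```

```bash
python3 -c "
from h import *
plan([*fx(-.027,.085),.215],-80.05,2)
plan([*fx(-.027,.085),.1295],-80.05,3)
s=snapshot('top'); save(s,'t2.png')
W=cloud(s); m=finder.masks_of(s,'scraper_mid')
if m:
  k=W[m[0]['pixels']];k=k[~np.isnan(k[:,0])];d=k[:,:2]-F;l=np.c_[d@[np.cos(T),np.sin(T)],d@[-np.sin(T),np.cos(T)]]
  print(m[0]['p'],l.min(0),l.max(0),k[:,2].min(),k[:,2].max())
"
```

```text
pos [0.5133 0.1063 0.2089] jaw -79.3 clock 7.05 q [-0.34  0.71  0.08  1.96 -0.12  0.48 -1.56] F [ 0.9  0.  -3. ] open 19.9
0.3, 0.2, -0.3, 0.001, 0.002, 0.006, 0.3, 0.2, -0.3, 0.001, 0.002, 0.006
pos [0.5133 0.1063 0.2089] jaw -79.3 clock 7.05 q [-0.34  0.71  0.08  1.96 -0.12  0.48 -1.56] F [ 0.9  0.  -3. ] open 19.9
0.21, 0.13, 2.65, 0.001, 0.001, 0.004, 0.21, 0.13, 2.65, 0.001, 0.001, 0.004, 0.2, 0.13, 2.65, 0.001, 0.001, 0.004
0.67 [-0.09646833  0.07334645] [-0.04976405  0.10340467] 0.11039877573008562 0.19257221482951922
```

View pics/t2.png

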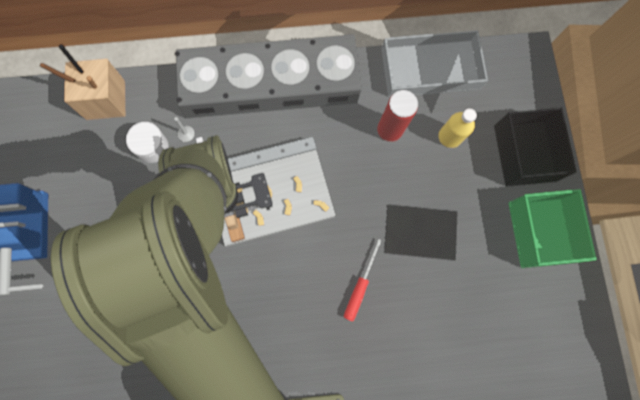

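```bash
python3 -c "
from h import *
s=snapshot('scene'); im=s['frame'][60:330,200:520]; cv2.imwrite('pics/s2.png',cv2.resize(im,None,fx=2,fy=2)[...,::-1])
"
```

```text
(no output)
```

View pics/s2.png

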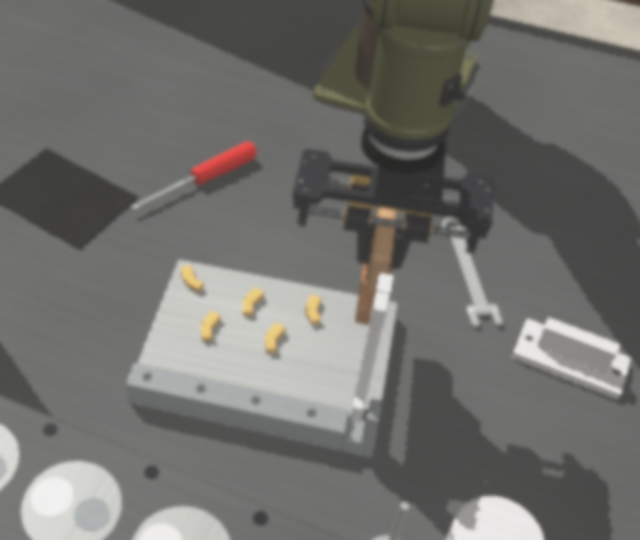

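carry_out(
  motion=[0.2,0.1,2.6,0,0,0,0.2,0.1,2.6,0,0,0,0.2,0.1,2,0,0,0.01,0,0,0,0,0,0],
)

```text
clock: 7.7
tool_pos: [0.5192, 0.1012, 0.1366]
eef_rot: [0.996, 0.09, -0.003, 0.001]
contact_force: [-0.3, -0.1, -1.8]
opening: 0.222
```

```bash
python3 -c "
from h import *
plan([*fx(-.027,.085),.1295],-80.05,1)
"
```

```text
pos [0.5192 0.1012 0.1366] jaw -79.7 clock 7.7 q [-0.31  0.84  0.06  1.98 -0.13  0.33 -1.55] F [-0.3 -0.1 -1.8] open 19.6
0.11, -0.21, 0.71, 0.002, 0.006, 0.007
```

carry_out(
  motion=[0,0,0.3,0,0,0,0,0,0.2,0,0.006,0,0,0,0.1,0,0,0,0,0,0,0,0,0],
)

```text
clock: 8.2
tool_pos: [0.5211, 0.1034, 0.133]
eef_rot: [0.996, 0.091, 0.003, -0.0]
contact_force: [-0.3, -0.4, -2.7]
opening: 0.224
```

carry_out(
  motion=[0,1.5,0,0,0,0,0,1.5,0,0,0,0,0,1.5,0,0,0,0,0,1.5,0,0,0,0],
)

```text
clock: 8.7
tool_pos: [0.5321, 0.0427, 0.1327]
eef_rot: [0.996, 0.09, 0.003, -0.0]
contact_force: [0.2, 0.2, -2.7]
opening: 0.223
```

```bash
python3 -c "
from h import *
plan([*fx(-.027,-.21),.130],-80.05,8)
"
```

```text
pos [0.5321 0.0427 0.1327] jaw -79.6 clock 8.7 q [-0.19  0.84  0.04  1.98 -0.09  0.32 -1.47] F [ 0.2  0.2 -2.7] open 19.7
-0.04, 2.91, 0.04, 0, -0.001, 0.001, -0.04, 2.91, 0.03, 0, -0.001, 0.001, -0.03, 2.91, 0.03, 0, -0.001, 0.001, -0.03, 2.91, 0.03, 0, -0.001, 0.001, -0.03, 2.91, 0.03, 0, -0.001, 0.001, -0.03, 2.91, 0.03, 0, -0.001, 0.001, -0.02, 2.91, 0.03, 0, -0.001, 0.001, -0.02, 2.91, 0.03, 0, -0.001, 0.001
```

carry_out(
  motion=[0,0,0.2,0,0,0,0,1.8,0.15,0,0,0,0,1.8,0,0,0,0,0,1.8,0,0,0,0,0,1.8,0,0,0,0,0,1.8,0,0,0,0,0,1.8,0,0,0,0,0,1.8,0,0,0,0],
)

```text
clock: 9.7
tool_pos: [0.5548, -0.0808, 0.1292]
eef_rot: [0.996, 0.091, 0.003, -0.0]
contact_force: [-0.4, 0.8, -3.5]
opening: 0.222
```

carry_out(
  motion=[0,1.8,0,0,0,0,0,1.8,0,0,0,0,0,1.8,0,0,0,0,0,1.8,0,0,0,0,0,1.8,0,0,0,0,0,1.8,0,0,0,0],
)

```text
clock: 10.45
tool_pos: [0.5744, -0.187, 0.1292]
eef_rot: [0.996, 0.091, 0.003, -0.0]
contact_force: [-0.3, -0.0, -2.7]
opening: 0.224
```

```bash
python3 -c "
from h import *
plan([*fx(-.027,-.21),.130],-80.05,1)
s=snapshot('scene'); im=s['frame'][60:330,150:470]; cv2.imwrite('pics/s3.png',cv2.resize(im,None,fx=2,fy=2)[...,::-1])
"
```

```text
pos [ 0.5744 -0.187   0.1292] jaw -79.6 clock 10.45 q [ 0.25  0.9  -0.02  1.76  0.03  0.48 -1.18] F [-0.3 -0.  -2.7] open 19.7
-0.34, -0.05, -0.08, 0, -0.006, 0.008
```

View pics/s3.png

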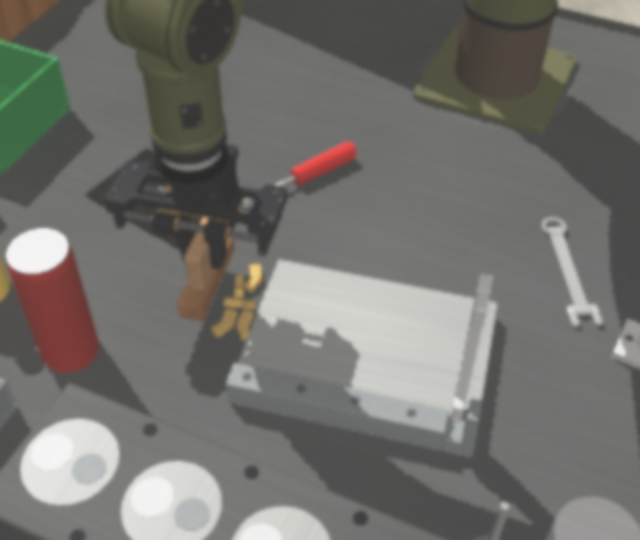

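carry_out(
  motion=[0,0,-3,0,0,0,0,0,-4,0,0,0],
)

```text
clock: 10.75
tool_pos: [0.573, -0.1857, 0.199]
eef_rot: [0.996, 0.091, 0.002, -0.001]
contact_force: [0.3, -0.5, -2.9]
opening: 0.228
```

```bash
python3 -c "
from h import *
plan([.4467,-.3318,.185],-11,8)
s=snapshot('top');W=cloud(s)
for m in finder.masks_of(s,'chip0_mid'):
  if m['p']>.2:
    k=W[m['pixels']]; print(round(m['p'],2),np.round(np.nanmedian(k,0),3),np.round(np.nanmax(k[:,2]),3))
hs=cv2.cvtColor(s['frame'],cv2.COLOR_RGB2HSV); x,y,z=np.moveaxis(W,-1,0)
c=((x>.45)&(x<.72)&(y>-.22)&(y<.2)&(hs[...,1]>90)&(z<.06)).astype(np.uint8); n,l,t,ce=cv2.connectedComponentsWithStats(c)
for i in range(1,n):
  if t[i,4]>5: print(ce[i],t[i,4],np.round(np.nanmedian(W[l==i],0),3),np.nanmax(W[l==i][:,2]))
save(s,'t4.png')
"
```

```text
pos [ 0.573  -0.1857  0.199 ] jaw -79.6 clock 10.75 q [ 0.25  0.79 -0.03  1.73  0.03  0.61 -1.18] F [ 0.3 -0.5 -2.9] open 20.1
-1.88, 1.51, 0.17, 0, 0, -0.15, -2.09, 1.21, 0.17, 0, 0, -0.15, -2.25, 0.89, 0.17, 0, 0, -0.15, -2.35, 0.54, 0.17, 0, 0, -0.15, -2.41, 0.19, 0.17, 0, 0, -0.15, -2.41, -0.17, 0.17, 0, 0, -0.15, -2.36, -0.53, 0.17, 0, 0, -0.15, -2.25, -0.88, 0.17, 0, 0, -0.15
0.61 [0.576 0.026 0.026] 0.239
[339. 170.] 12 [ 0.617 -0.152  0.01 ] 0.015699270129304194
[339.20930233 188.20930233] 43 [ 0.57  -0.147  0.015] 0.023924090301001764
[338.85 201.5 ] 20 [ 0.538 -0.143  0.008] 0.014945433980015807
```

carry_out(
  motion=[-1.9,1.5,0.2,0,0,-0.15,-2.1,1.2,0.2,0,0,-0.15,-2.2,0.9,0.2,0,0,-0.15,-2.4,0.5,0.1,0,0,-0.15,-2.4,0.2,0.2,0,0,-0.15,-2.4,-0.2,0.1,0,0,-0.15,-2.4,-0.5,0.2,0,0,-0.15,-2.2,-0.9,0.2,0,0,-0.15],
)

```text
clock: 11.85
tool_pos: [0.4462, -0.332, 0.1833]
eef_rot: [0.769, 0.639, 0.002, 0.001]
contact_force: [-0.3, -0.1, -3.2]
opening: 0.223
```

```bash
python3 -c "
from h import *
plan([.4467,-.3318,.110],-11,3)
s=snapshot('top');W=cloud(s)
hs=cv2.cvtColor(s['frame'],cv2.COLOR_RGB2HSV); x,y,z=np.moveaxis(W,-1,0)
c=((x>.45)&(x<.72)&(y>-.22)&(y<.2)&(hs[...,1]>90)&(z<.06)).astype(np.uint8); n,l,t,ce=cv2.connectedComponentsWithStats(c)
for i in range(1,n):
  if t[i,4]>5: print(ce[i],t[i,4],np.round(np.nanmedian(W[l==i],0),3),np.nanmax(W[l==i][:,2]))
cv2.imwrite('pics/t5.png',cv2.resize(s['frame'][120:280,180:480],None,fx=2.6,fy=2.6)[...,::-1])
"
```

```text
pos [ 0.4462 -0.332   0.1833] jaw -10.5 clock 11.85 q [ 0.78  0.79 -0.38  1.87  0.5   0.57 -0.11] F [-0.3 -0.1 -3.2] open 19.6
0, 0, 2.44, 0.001, -0.001, 0.003, 0.01, 0.01, 2.44, 0.001, -0.001, 0.003, 0.01, 0.01, 2.44, 0.001, -0.001, 0.003
[337.48101266 175.15189873] 79 [ 0.604 -0.147  0.01 ] 0.013708688820825196
[338.20875421 191.56902357] 297 [ 0.568 -0.147  0.012] 0.023865951375953078
```

View pics/t5.png

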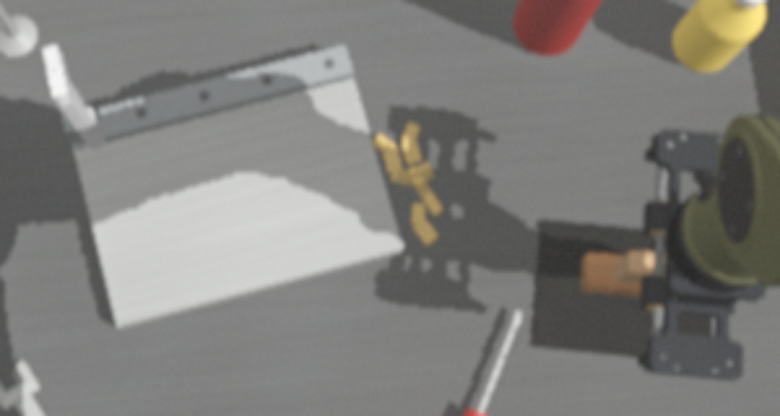

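carry_out(
  motion=[0,0,2.5,0,0,0,0,0,2.5,0,0,0,0,0,1.8,0,0,0,0,0,0.5,0,0,0,0,0,0.2,0,0,0,0,0,0,0,0,0],
)

```text
clock: 12.65
tool_pos: [0.4479, -0.3316, 0.1097]
eef_rot: [0.771, 0.637, 0.003, 0.002]
contact_force: [0.7, 0.0, -2.8]
opening: 0.224
```

carry_out(
  motion=[0,0,0.2,0,0,0,0,0,0.15,0,0,0,0,0,0,0,0,0],
)

```text
clock: 13.02
tool_pos: [0.4479, -0.3316, 0.1064]
eef_rot: [0.771, 0.637, 0.003, 0.002]
contact_force: [-0.6, 0.7, 2.6]
opening: 0.22
```

Contact with the mat: the force rose from −2.8 N to +2.6 N. Releasing.

carry_out(
  motion=[0,0,0,0,0,0,0,0,0,0,0,0,0,0,0,0,0,0,0,0,0,0,0,0,0,0,0,0,0,0],
  hand=6,
)

```text
clock: 13.65
tool_pos: [0.4477, -0.3315, 0.1058]
eef_rot: [0.771, 0.637, 0.003, 0.001]
contact_force: [-0.2, -0.5, -0.1]
opening: 0.683
```

carry_out(
  motion=[0,0,-2.5,0,0,0,0,0,-4,0,0,0,0,0,-5,0,0,0,0,0,-6,0,0,0,0,0,-6,0,0,0],
)

```text
clock: 14.28
tool_pos: [0.4458, -0.3316, 0.3426]
eef_rot: [0.771, 0.637, 0.003, 0.001]
contact_force: [-0.2, -1.2, -0.2]
opening: 0.684
```

```bash
python3 -c "
from h import *
s=snapshot('wrist')
st=monitor.get_state(); Rt=R.from_quat(st['eef_rot']); p=np.array(st['tool_pos'])
H=np.array(s['hand_eye'])
def wcloud(s):
    v,u=np.mgrid[:400,:640]; dx=u-s['cx']; dy=v-s['cy']; r=np.hypot(dx,dy); th=r/s['fx']; z=s['range_z']
    k=np.tan(th)/np.maximum(r,1e-9)*z; P=np.stack([dx*k,dy*k,z],-1)@H[:3,:3].T+H[:3,3]
    W=Rt.apply(P.reshape(-1,3)).reshape(400,640,3)+p; W[z<=0]=np.nan; return W
W=wcloud(s)
for n in ['scraper_mid','chip0_mid','mat']:
  for m in finder.masks_of(s,n):
    if m['p']<.3: continue
    k=W[m['pixels']];k=k[~np.isnan(k[:,0])]; print(n,round(m['p'],2),np.round(np.median(k,0),3),'zmax',np.round(k[:,2].max(),3),cv2.minAreaRect(k[:,:2].astype(np.float32)))
save(s,'w2.png')
plan([.58,-.12,.40],-80,8)
"
```

```text
scraper_mid 0.63 [ 0.457 -0.325  0.09 ] zmax 0.094 ((0.4547180235385895, -0.33589377999305725), (0.12079440802335739, 0.02980712242424488), 81.0225830078125)
chip0_mid 0.6 [ 0.535 -0.155  0.017] zmax 0.019 ((0.5357775688171387, -0.15385247766971588), (0.037642303854227066, 0.019105451181530952), 17.784448623657227)
chip0_mid 0.33 [ 0.519 -0.13   0.021] zmax 0.033 ((0.5237661600112915, -0.13076719641685486), (0.0066900174133479595, 0.027951618656516075), 85.18932342529297)
mat 0.7 [ 0.459 -0.329  0.011] zmax 0.039 ((0.4555199146270752, -0.33811885118484497), (0.1727980077266693, 0.1213340014219284), 78.94975280761719)
mat 0.51 [ 0.52  -0.13   0.022] zmax 0.033 ((0.525069534778595, -0.13082757592201233), (0.029511649161577225, 0.0046387165784835815), 0.2979356348514557)
pos [ 0.4463 -0.3319  0.3417] jaw -10.8 clock 14.47 q [ 0.87  0.58 -0.52  1.72  0.35  0.92  0.02] F [ 0.1  0.4 -0.6] open 59.7
2.92, 1.15, -0.72, 0.001, -0.001, 0.151, 3.06, 0.7, -0.72, 0.001, -0.001, 0.151, 3.13, 0.23, -0.72, 0.001, -0.001, 0.151, 3.12, -0.24, -0.72, 0.001, -0.001, 0.151, 3.05, -0.71, -0.73, 0.001, -0.001, 0.151, 2.91, -1.16, -0.73, 0.001, -0.001, 0.151, 2.7, -1.59, -0.73, 0.001, -0.001, 0.151, 2.43, -1.98, -0.73, 0.001, -0.001, 0.151
```

```bash
cat >> h.py <<'E'
def loc(P): d=np.asarray(P)[...,:2]-F; return np.stack([d@[np.cos(T),np.sin(T)],d@[-np.sin(T),np.cos(T)]],-1)
E
python3 -c "
from h import *
plan([*fx(.09,.106),.35],-80.05,12)
s=snapshot('top');W=cloud(s)
x,y,z=np.moveaxis(W,-1,0); l=loc(W)
m=(z>.09)&(l[...,1]>.09)&(l[...,1]<.125)&(l[...,0]>.04)&(l[...,0]<.13)
for a in (.09,.12,.15,.18,.21,.225,.232):
  k=m&(z>=a)&(z<a+.03)
  if k.any(): print(a,k.sum(),l[k].min(0).round(3),l[k].max(0).round(3))
"
```

```text
pos [ 0.4463 -0.3319  0.3417] jaw -10.8 clock 14.47 q [ 0.87  0.58 -0.52  1.72  0.35  0.92  0.02] F [ 0.1  0.4 -0.6] open 59.7
4.19, 0.77, -0.06, 0.001, 0, 0.101, 4.24, 0.34, -0.06, 0.001, 0, 0.101, 4.26, -0.08, -0.06, 0.001, 0, 0.101, 4.23, -0.51, -0.07, 0.001, 0, 0.101, 4.16, -0.93, -0.07, 0.001, 0, 0.101, 4.04, -1.35, -0.07, 0.001, 0, 0.101, 3.88, -1.75, -0.07, 0.001, 0, 0.101, 3.69, -2.13, -0.07, 0.001, 0, 0.101, 3.46, -2.49, -0.07, 0.001, 0, 0.101, 3.19, -2.82, -0.07, 0.001, 0, 0.101, 2.89, -3.13, -0.07, 0.001, 0, 0.101, 2.56, -3.4, -0.07, 0.001, 0, 0.101
0.09 32 [0.071 0.1  ] [0.089 0.112]
0.12 29 [0.07 0.1 ] [0.088 0.111]
0.15 36 [0.069 0.1  ] [0.09  0.112]
0.18 41 [0.068 0.1  ] [0.087 0.111]
0.21 154 [0.067 0.1  ] [0.11  0.112]
0.225 133 [0.067 0.1  ] [0.11  0.112]
0.232 92 [0.067 0.1  ] [0.109 0.112]
```

carry_out(
  motion=[4.2,0.8,-0.1,0,0,0.1,4.2,0.3,0,0,0,0.1,4.3,-0.1,-0.1,0,0,0.1,4.2,-0.5,-0.1,0,0,0.1,4.2,-0.9,0,0,0,0.1,4,-1.4,-0.1,0,0,0.1,3.9,-1.8,-0.1,0,0,0.1],
)

```text
clock: 15.4
tool_pos: [0.5523, -0.0519, 0.3445]
eef_rot: [0.943, 0.333, 0.001, -0.0]
contact_force: [-0.3, 0.1, 0.4]
opening: 0.682
```

carry_out(
  motion=[3.7,-2.1,0,0,0,0.1,3.5,-2.5,0,0,0,0.1,3.2,-2.8,0,0,0,0.1,2.9,-3.1,0,0,0,0.1,2.6,-3.4,0,0,0,0.1,0,0,0,0,0,0],
)

```text
clock: 16.15
tool_pos: [0.6294, 0.1506, 0.3445]
eef_rot: [0.996, 0.094, 0.001, -0.001]
contact_force: [-0.1, 0.1, -0.8]
opening: 0.678
```

```bash
python3 -c "
from h import *
plan([*fx(.089,.106),.265],-80.05,4)
"
```

```text
pos [0.6294 0.1506 0.3445] jaw -79.2 clock 16.15 q [-0.23  0.68 -0.14  1.44  0.1   1.03 -1.78] F [-0.1  0.1 -0.8] open 59.7
-0.01, 0.17, 1.99, 0, -0.001, 0.004, 0, 0.17, 1.99, 0, -0.001, 0.004, 0, 0.17, 1.99, 0, -0.001, 0.004, 0, 0.16, 1.99, 0, -0.001, 0.004
```

carry_out(
  motion=[0,0.35,0,0,0,0,0,0.3,2,0,0,0,0,0,2,0,0,0.015,0,0,2,0,0,0,0,0,1.9,0,0,0,0,0,0,0,0,0],
)

```text
clock: 16.9
tool_pos: [0.6307, 0.1367, 0.2665]
eef_rot: [0.997, 0.082, 0.001, 0.001]
contact_force: [-0.3, 0.7, 1.1]
opening: 0.678
```

carry_out(
  motion=[0,0,0,0,0,0,0,0,0,0,0,0,0,0,0,0,0,0,0,0,0,0,0,0,0,0,0,0,0,0,0,0,0,0,0,0,0,0,0,0,0,0],
  hand=0,
  grip_force=20,
)

```text
clock: 17.77
tool_pos: [0.6313, 0.1432, 0.2687]
eef_rot: [0.996, 0.085, 0.003, -0.003]
contact_force: [-1.2, 5.4, 0.8]
opening: 0.136
```

```bash
cat > arc.py <<'E'
from h import *
import sys
s=monitor.get_state(); r=R.from_quat(s["eef_rot"]); p=np.array(s["tool_pos"])
g=loc(p); gx,gz=g[0]-.100,p[2]-.045-.055
print("grip fix",g.round(4),"z",p[2]-.045,"r",np.hypot(gx,gz),"ang",np.arctan2(gz,-gx),"F",s["contact_force"].round(1),"open",s["opening"]*88.1)
a0=np.arctan2(gz,-gx); a1=float(sys.argv[1]); n=int(sys.argv[2]); rad=float(sys.argv[3]) if len(sys.argv)>3 else np.hypot(gx,gz)
P=[p]
for a in np.linspace(a0,a1,n+1)[1:]:
    q=fx(.100-rad*np.cos(a),g[1]); P.append(np.array([*q,.1+rad*np.sin(a)]))
for i in range(n): print(np.round(r.inv().apply(P[i+1]-P[i])*100,2).tolist())
E
python3 arc.py -0.012 16
```

```text
grip fix [0.0896 0.1049] z 0.22369148283703394 r 0.16901268978283576 ang 1.5091344683283432 F [-1.2  5.4  0.8] open 11.939223398820952
[-1.6, 0.01, 0.16]
[-1.57, 0.01, 0.32]
[-1.54, 0.01, 0.46]
[-1.49, 0.01, 0.61]
[-1.42, 0.01, 0.75]
[-1.35, 0.01, 0.88]
[-1.26, 0.01, 1.0]
[-1.16, 0.01, 1.12]
[-1.04, 0.01, 1.22]
[-0.92, 0.01, 1.31]
[-0.79, 0.01, 1.4]
[-0.66, 0.01, 1.46]
[-0.52, 0.01, 1.52]
[-0.37, 0.01, 1.56]
[-0.22, 0.01, 1.59]
[-0.07, 0.01, 1.6]
```

carry_out(
  motion=[0,-0.5,0,0,0,0,-1.6,0,0.15,0,0,0,-1.6,0,0.3,0,0,0,-1.5,0,0.5,0,0,0,-1.5,0,0.6,0,0,0,-1.4,0,0.75,0,0,0,-1.35,0,0.9,0,0,0,-1.25,0,1,0,0,0],
)

```text
clock: 18.77
tool_pos: [0.5328, 0.1266, 0.2261]
eef_rot: [0.997, 0.083, 0.006, 0.0]
contact_force: [5.7, -2.0, -3.7]
opening: 0.134
```

```bash
python3 arc.py -0.012 10 .169
```

```text
grip fix [-0.0103  0.1055] z 0.18114124310403423 r 0.16758809949590286 ang 0.8521325764113037 F [ 5.7 -2.  -3.7] open 11.838792607068934
[-1.16, 0.01, 0.89]
[-0.98, 0.01, 1.08]
[-0.88, 0.01, 1.16]
[-0.78, 0.0, 1.24]
[-0.67, 0.0, 1.3]
[-0.55, 0.0, 1.35]
[-0.43, 0.0, 1.39]
[-0.31, 0.0, 1.43]
[-0.19, -0.0, 1.45]
[-0.06, -0.0, 1.46]
```

carry_out(
  motion=[-1.1,0,0.95,0,0,0,-1,0,1.1,0,0,0,-0.9,0,1.15,0,0,0,-0.8,0,1.25,0,0,0,-0.65,0,1.3,0,0,0,-0.55,0,1.35,0,0,0,-0.45,0,1.4,0,0,0,-0.3,0,1.4,0,0,0],
)

```text
clock: 19.77
tool_pos: [0.4795, 0.1173, 0.127]
eef_rot: [0.997, 0.082, 0.008, -0.0]
contact_force: [7.4, -2.5, 0.3]
opening: 0.136
```

```bash
python3 arc.py -0.012 3 .168
```

```text
grip fix [-0.0645  0.1056] z 0.08196731434674014 r 0.1666610394102123 ang 0.16252388972575757 F [ 7.4 -2.5  0.3] open 12.010720883619511
[-0.28, 0.0, 0.94]
[-0.09, -0.0, 0.97]
[-0.03, -0.0, 0.98]
```

carry_out(
  motion=[0,0,1,0,0,0,0,0,1,0,0,0,0,0,1,0,0,0,0,0,0.2,0,0,0,0,0,0,0,0,0,0,0,0,0,0,0],
)

```text
clock: 20.52
tool_pos: [0.4781, 0.117, 0.0962]
eef_rot: [0.997, 0.082, 0.007, 0.0]
contact_force: [3.1, -2.1, 15.0]
opening: 0.135
```

```bash
python3 arc.py -0.012 1 .168
```

```text
grip fix [-0.0658  0.1056] z 0.05123575679629534 r 0.16589148502024106 ang -0.022692944735618482 F [ 3.1 -2.1 15. ] open 11.868735015020086
[-0.21, 0.0, -0.18]
```

carry_out(
  motion=[0,0,0,0,0,0,0,0,0,0,0,0,0,0,0,0,0,0,0,0,0,0,0,0],
  hand=5,
)

```text
clock: 21.02
tool_pos: [0.4746, 0.1182, 0.0942]
eef_rot: [0.997, 0.083, 0.003, -0.0]
contact_force: [0.1, 0.6, -0.1]
opening: 0.554
```

carry_out(
  motion=[0,0,-3,0,0,0,0,0,-5,0,0,0,0,0,-5,0,0,0,0,0,0,0,0,0],
)

```text
clock: 21.52
tool_pos: [0.4755, 0.1184, 0.2274]
eef_rot: [0.997, 0.083, 0.006, -0.001]
contact_force: [-0.0, -0.1, -1.1]
opening: 0.567
```

```bash
cat > m3.py <<'E'
from h import *
s=snapshot('top');W=cloud(s); x,y,z=np.moveaxis(W,-1,0); l=loc(W)
k=(l[...,1]>.09)&(l[...,1]<.125)&(l[...,0]>-.09)&(l[...,0]<.08)&(z<.09)&(z>.03)
if k.sum()>5:
  print("stop arm",k.sum(),l[k].min(0).round(3),l[k].max(0).round(3),z[k].max().round(3))
  for a in np.arange(-.08,.08,.02):
    q=k&(l[...,0]>a)&(l[...,0]<a+.02)
    if q.any(): print(round(a,2),np.median(z[q]).round(4),l[q][:,1].min().round(3))
m=(np.hypot(x-.435,y-.34)<.12)
for nm,zr,rad in (("foot",(.009,.016),.075),("web",(.044,.053),.075)):
  c=W[m&(z>zr[0])&(z<zr[1])]
  if len(c)>30: 
    ce=np.median(c[:,:2],0); c=c[np.hypot(*(c[:,:2]-ce).T)<rad]; print(nm,len(c),cv2.minAreaRect(c[:,:2].astype(np.float32)))
    w=c[:,:2]-c[:,:2].mean(0); v=np.linalg.svd(w,full_matrices=False)[2][0]; print(" pca deg",np.degrees(np.arctan2(v[1],v[0]))%180)
save(s,'t6.png')
E
python3 m3.py; python3 -c "
from h import *
plan([.4348,.3404,.2],-4,8)"
```

```text
stop arm 52 [0.037 0.093] [0.079 0.11 ] 0.053
0.02 0.0309 0.093
0.04 0.0467 0.1
0.06 0.0477 0.1
pos [0.4746 0.1181 0.2256] jaw -80.5 clock 21.57 q [-0.27  0.64 -0.11  2.05  0.15  0.45 -1.9 ] F [ 0.2  0.4 -0.3] open 50.1
-0.03, -2.82, 0.32, 0.001, -0.001, -0.167, 0.44, -2.79, 0.32, 0.001, -0.001, -0.167, 0.89, -2.68, 0.32, 0.001, -0.001, -0.167, 1.33, -2.49, 0.33, 0.001, -0.001, -0.167, 1.72, -2.24, 0.33, 0.001, -0.001, -0.167, 2.07, -1.92, 0.33, 0.001, -0.001, -0.167, 2.36, -1.55, 0.32, 0.001, -0.001, -0.167, 2.58, -1.14, 0.32, 0.001, -0.001, -0.167
```

```bash
cat > m4.py <<'E'
from h import *
s=snapshot('scene');W=cloud(s); x,y,z=np.moveaxis(W,-1,0)
for m in finder.masks_of(s,'rail0_mid'):
  if m['p']<.3: continue
  c=W[m['pixels']]; c=c[~np.isnan(c[:,0])]; w=c[c[:,2]>.044]; f=c[(c[:,2]>.009)]
  print(round(m['p'],2),np.median(c,0).round(3),"all",cv2.minAreaRect(f[:,:2].astype(np.float32)))
  if len(w)>20: 
    d=w[:,:2]-w[:,:2].mean(0); v=np.linalg.svd(d,full_matrices=False)[2][0]; print(" web",len(w),cv2.minAreaRect(w[:,:2].astype(np.float32)),np.degrees(np.arctan2(v[1],v[0]))%180)
E
python3 m4.py
```

```text
0.69 [0.575 0.132 0.048] all ((0.5593083500862122, 0.12973955273628235), (0.18650281429290771, 0.015658443793654442), 11.20299243927002)
 web 405 ((0.5592499375343323, 0.1297774761915207), (0.18640288710594177, 0.015561336651444435), 11.20299243927002) 10.288141287427273
```

carry_out(
  motion=[0,-2.8,0,0,0,-0.165,0.4,-2.8,0,0,0,-0.165,0.9,-2.7,0,0,0,-0.165,1.3,-2.5,0.3,0,0,-0.165,1.7,-2.2,0.3,0,0,-0.165,2.1,-1.9,0.3,0,0,-0.165,2.4,-1.5,0.3,0,0,-0.165,2.6,-1.1,0.3,0,0,-0.165],
)

```text
clock: 22.68
tool_pos: [0.4356, 0.3407, 0.2072]
eef_rot: [0.734, 0.679, 0.001, 0.001]
contact_force: [-1.2, 0.9, -0.3]
opening: 0.569
```

carry_out(
  motion=[0,0,0,0,0,0,0,0,0,0,0,0],
)

```text
clock: 22.92
tool_pos: [0.4364, 0.3388, 0.2081]
eef_rot: [0.737, 0.676, 0.001, 0.002]
contact_force: [0.7, -0.8, -1.2]
opening: 0.568
```

```bash
cat >> h.py <<'E'
def wcloud(s,st):
    Rt=R.from_quat(st['eef_rot']); p=np.array(st['tool_pos']); H=np.array(s['hand_eye'])
    v,u=np.mgrid[:400,:640]; dx=u-s['cx']; dy=v-s['cy']; r=np.hypot(dx,dy); th=r/s['fx']; z=s['range_z']
    k=np.tan(th)/np.maximum(r,1e-9)*z; P=np.stack([dx*k,dy*k,z],-1)@H[:3,:3].T+H[:3,3]
    W=Rt.apply(P.reshape(-1,3)).reshape(400,640,3)+p; W[z<=0]=np.nan; return W
E
cat > m5.py <<'E'
from h import *
st=monitor.get_state(); s=snapshot('wrist'); W=wcloud(s,st); save(s,'w5.png')
for m in finder.masks_of(s,'rail0_mid'):
  if m['p']<.3: continue
  c=W[m['pixels']]; c=c[~np.isnan(c[:,0])]; zt=np.percentile(c[:,2],98); w=c[c[:,2]>zt-.006]; f=c[c[:,2]>zt-.042]
  print(round(m['p'],2),m['extent'],"ztop",zt,"all",cv2.minAreaRect(f[:,:2].astype(np.float32)),"web",len(w),cv2.minAreaRect(w[:,:2].astype(np.float32)))
E
python3 m5.py; python3 -c "
from h import *
plan([.4348,.3404,.2],-4,1)"
```

```text
0.38 [285.6, 121.2, 351.3, 241.4] ztop 0.04852609688264029 all ((0.4372640550136566, 0.33999499678611755), (0.12002094835042953, 0.05597516521811485), 86.09423828125) web 1772 ((0.4371664226055145, 0.33987390995025635), (0.08024273812770844, 0.01632821001112461), 85.55570983886719)
pos [0.4369 0.3386 0.2088] jaw -5.0 clock 23.02 q [-0.49  0.75 -0.43  1.87  0.51  0.63 -1.33] F [ 1.2  0.4 -0.5] open 49.7
0.16, -0.23, 0.88, 0.005, 0.001, -0.017
```

carry_out(
  motion=[0.15,0,2.5,0,0,-0.017,0,0,3,0,0,0,0,0,3,0,0,0,0,0,2.5,0,0,0,0,0,1.5,0,0,0,0,0,0,0,0,0],
)

```text
clock: 23.78
tool_pos: [0.4374, 0.3412, 0.0839]
eef_rot: [0.731, 0.683, 0.002, 0.002]
contact_force: [0.9, -0.3, 0.8]
opening: 0.562
```

carry_out(
  motion=[0,0,0,0,0,0,0,0,0,0,0,0,0,0,0,0,0,0,0,0,0,0,0,0,0,0,0,0,0,0,0,0,0,0,0,0],
  hand=0,
  grip_force=40,
)

```text
clock: 24.52
tool_pos: [0.4375, 0.3422, 0.0849]
eef_rot: [0.73, 0.683, 0.003, 0.002]
contact_force: [-0.3, -0.7, 5.9]
opening: 0.179
```

```bash
python3 -c "
from h import *
plan([.4368,.34,.083],-4,1)"
```

```text
pos [0.4375 0.3422 0.0849] jaw -3.8 clock 24.52 q [-0.59  0.95 -0.27  1.91  0.66  0.37 -1.44] F [-0.3 -0.7  5.9] open 15.7
-0.22, -0.06, 0.19, 0.006, -0.002, 0.003
```

carry_out(
  motion=[0,0,-2.5,0,0,0,0,0,-4,0,0,0,0,0,-4,0,0,0],
)

```text
clock: 24.9
tool_pos: [0.4365, 0.3414, 0.1898]
eef_rot: [0.73, 0.683, 0.002, 0.002]
contact_force: [0.5, -0.1, -2.4]
opening: 0.183
```

```bash
python3 -c "
from h import *
plan([*fx(.047,.022),.19],9.95,8)"
```

```text
pos [0.4365 0.3414 0.1898] jaw -3.8 clock 24.9 q [-0.5   0.79 -0.42  1.87  0.55  0.59 -1.34] F [ 0.5 -0.1 -2.4] open 16.2
-3.44, 2.32, 0.01, 0.001, 0, -0.03, -3.51, 2.22, 0.01, 0.001, 0, -0.03, -3.58, 2.11, 0.01, 0.001, 0, -0.03, -3.64, 2.01, 0, 0.001, 0, -0.03, -3.7, 1.9, 0, 0.001, 0, -0.03, -3.75, 1.78, 0, 0.001, 0, -0.03, -3.8, 1.67, 0, 0.001, 0, -0.03, -3.85, 1.55, 0, 0.001, 0, -0.03
```

carry_out(
  motion=[-3.4,2.3,0,0,0,-0.03,-3.5,2.2,0,0,0,-0.03,-3.6,2.1,0,0,0,-0.03,-3.6,2,0,0,0,-0.03,-3.7,1.9,0,0,0,-0.03,-3.7,1.8,0,0,0,-0.03,-3.8,1.7,0,0,0,-0.03,-3.8,1.5,0,0,0,-0.03],
)

```text
clock: 25.9
tool_pos: [0.6033, 0.0546, 0.1894]
eef_rot: [0.643, 0.766, 0.002, 0.002]
contact_force: [-0.2, 0.6, -2.7]
opening: 0.179
```

```bash
cat > m6.py <<'E'
from h import *
import sys
st=monitor.get_state(); s=snapshot('wrist'); W=wcloud(s,st); save(s,sys.argv[1])
print("TCP fix",loc(st['tool_pos']).round(4),st['tool_pos'][2].round(4),"F",st['contact_force'].round(1))
for m in finder.masks_of(s,'rail0_mid')[:2]:
  c=W[m['pixels']]; c=c[~np.isnan(c[:,0])]; l=loc(c); print(round(m['p'],2),m['extent'],"z",np.percentile(c[:,2],[2,98]).round(3),"fix lim",l.min(0).round(3),l.max(0).round(3))
E
python3 m6.py w6.png;python3 -c "
from h import *
plan([*fx(.047,.022),.118],9.95,4)"
```

```text
TCP fix [0.0467 0.0225] 0.1894 F [-0.2  0.6 -2.7]
pos [0.605  0.0488 0.1886] jaw 9.4 clock 26.0 q [ 0.15  0.87 -0.57  1.71  0.65  0.76 -0.57] F [-0.4 -0.5 -2.6] open 15.8
0.15, -0.02, 1.77, 0.001, 0.001, -0.002, 0.15, -0.02, 1.77, 0.001, 0.001, -0.002, 0.14, -0.01, 1.77, 0.001, 0.001, -0.002, 0.14, -0.01, 1.77, 0.001, 0.001, -0.002
```

View pics/w6.png

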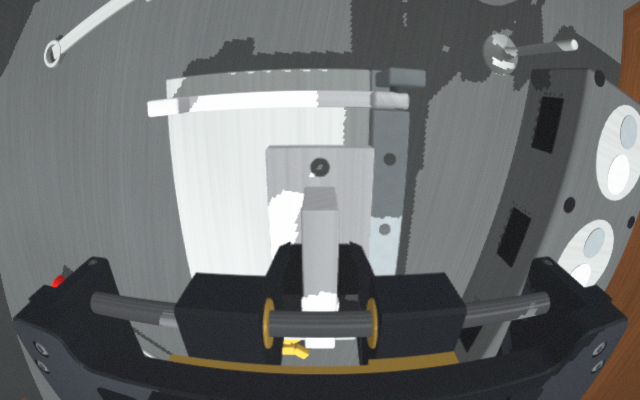

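carry_out(
  motion=[0,0,2,0,0,0,0,0,2,0,0,-0.009,0,0,2,0,0,0,0,0,1.2,0,0,0,0,0,0.3,0,0,0,0,0,0,0,0,0],
)

```text
clock: 26.75
tool_pos: [0.6038, 0.0567, 0.1153]
eef_rot: [0.64, 0.769, 0.002, 0.002]
contact_force: [0.5, 0.7, -2.4]
opening: 0.177
```

carry_out(
  motion=[0,0,0.15,0,0,0,0,0,0.1,0,0,0,0,0,0,0,0,0],
)

```text
clock: 27.12
tool_pos: [0.6038, 0.0563, 0.1129]
eef_rot: [0.64, 0.768, 0.002, 0.002]
contact_force: [0.6, -0.3, -2.1]
opening: 0.175
```

```bash
python3 -c "
from h import *
print(loc(monitor.get_state()['tool_pos']))
plan([*fx(.047,.042),.111],9.95,4)"
```

```text
[0.04744952 0.02410828]
pos [0.6038 0.0563 0.1129] jaw 10.4 clock 27.12 q [ 0.1   0.97 -0.49  1.74  0.74  0.62 -0.65] F [ 0.6 -0.3 -2.1] open 15.5
0.45, -0.01, 0.05, 0.002, 0, 0.002, 0.45, -0.01, 0.05, 0.002, 0, 0.002, 0.45, -0.01, 0.05, 0.002, 0, 0.002, 0.45, -0.01, 0.05, 0.002, 0, 0.002
```

carry_out(
  motion=[0,0,0.2,0,0,0,0.6,0,0,0,0,0,0.5,0,0,0,0,0,0.3,0,0,0,0,0,0.2,0,0,0,0,0,0,0,0,0,0,0],
)

```text
clock: 27.88
tool_pos: [0.6007, 0.0723, 0.1107]
eef_rot: [0.64, 0.769, 0.002, 0.002]
contact_force: [0.1, -0.1, -3.0]
opening: 0.177
```

carry_out(
  motion=[0.2,0,0,0,0,0,0.2,0,0,0,0,0,0,0,0,0,0,0],
)

```text
clock: 28.25
tool_pos: [0.6003, 0.0733, 0.1107]
eef_rot: [0.641, 0.768, 0.0, 0.003]
contact_force: [0.2, -4.3, 0.6]
opening: 0.18
```

```bash
python3 m6.py w7.png
```

```text
TCP fix [0.047  0.0414] 0.1107 F [ 0.2 -4.3  0.6]
```

carry_out(
  motion=[0,0.4,0,0,0,0,0,0.4,0,0,0,0,0,0.2,0,0,0,0,0,0.2,0,0,0,0,0,0,0,0,0,0],
)

```text
clock: 28.98
tool_pos: [0.6092, 0.0746, 0.1102]
eef_rot: [0.64, 0.768, -0.003, 0.002]
contact_force: [-5.8, -6.8, 2.9]
opening: 0.18
```

```bash
python3 m6.py w8.png
```

```text
TCP fix [0.0559 0.0411] 0.1102 F [-5.8 -6.8  2.9]
```

carry_out(
  motion=[0.1,0.15,0.05,0,0,0,0,0,0,0,0,0,-0.2,-0.2,0,0,0,0,0,0,0,0,0,0],
)

```text
clock: 29.58
tool_pos: [0.6091, 0.0744, 0.11]
eef_rot: [0.64, 0.768, -0.002, 0.002]
contact_force: [-5.7, -5.1, 4.5]
opening: 0.178
```

carry_out(
  motion=[0,0,0,0,0,0,0,0,0,0,0,0,0,0,0,0,0,0,0,0,0,0,0,0],
  hand=4.5,
)

```text
clock: 30.08
tool_pos: [0.6118, 0.0776, 0.1103]
eef_rot: [0.64, 0.769, 0.003, 0.002]
contact_force: [0.5, -0.4, 0.1]
opening: 0.511
```

carry_out(
  motion=[0,0,-3,0,0,0,0,0,-5,0,0,0,0,0,-6,0,0,0,0,0,-6,0,0,0,0,0,0,0,0,0,0,0,0,0,0,0],
)

```text
clock: 30.82
tool_pos: [0.61, 0.0766, 0.3097]
eef_rot: [0.64, 0.768, 0.002, 0.002]
contact_force: [0.2, 0.5, -1.0]
opening: 0.51
```

```bash
cat > m7.py <<'E'
from h import *
import sys
a=monitor.get_state(); s=snapshot('wrist'); b=monitor.get_state()
a={k:(np.array(a[k])+np.array(b[k]))/2 for k in ('eef_rot','tool_pos')}
W=wcloud(s,a); save(s,sys.argv[1]); l=loc(W); z=W[...,2]
print("TCP fix",loc(a['tool_pos']).round(4),a['tool_pos'][2].round(4))
inn=(l[...,0]>-.02)&(l[...,0]<.12)&(l[...,1]>-.08)&(l[...,1]<.118)
def rect(k):
  r=cv2.minAreaRect(l[k].astype(np.float32)); return np.round(r[0],4),np.round(r[1],4),round(r[2],2)
plate=(inn&(abs(z-.025)<.005)); print("plate z",np.median(z[plate]))
print("web",rect(inn&(z>.065)&(z<.08)&(l[...,1]<.09)))
f=inn&(abs(z-.037)<.005)&(l[...,0]<.085)&(l[...,1]<.099); print("foot",rect(f))
ar=inn&(abs(z-.049)<.005)&(l[...,1]>.09); print("arm y",np.percentile(l[ar][:,1],[2,98]).round(4),"z",np.median(z[ar]))
fe=inn&(abs(z-.037)<.005)&(l[...,0]>.0865)&(l[...,1]<.09); print("fence x",np.percentile(l[fe][:,0],[1,50,99]).round(4))
E
python3 m7.py w9.png
```

```text
TCP fix [0.0569 0.043 ] 0.3093
plate z 0.024222906853151094
web (array([0.0547, 0.0387]), array([0.0159, 0.0789]), 0.62)
foot (array([0.0555, 0.038 ]), array([0.0559, 0.1199]), 0.79)
arm y [0.0986 0.1102] z 0.04815624046111189
fence x [0.0869 0.1011 0.116 ]
```

View pics/w9.png

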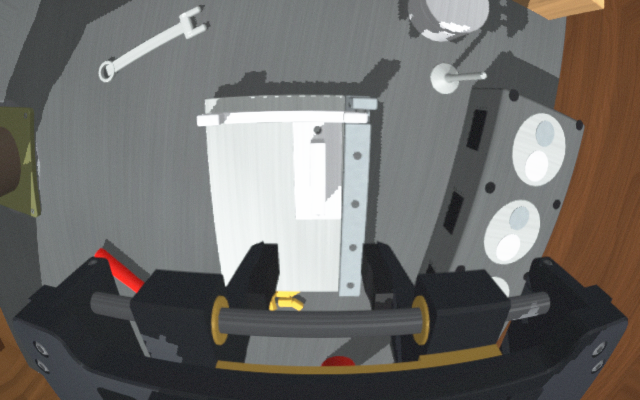

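```bash
python3 -c "
from h import *
a=monitor.get_state(); s=snapshot('wrist'); W=wcloud(s,a); l=loc(W); z=W[...,2]
for y0 in (-.005,.03,.06,.085):
  k=(abs(l[...,1]-y0)<.0015)&(l[...,0]>.07)&(l[...,0]<.125); o=np.argsort(l[k][:,0]); 
  print(y0,[(round(float(p)*1e3),round(float(q)*1e3),int(c)) for p,q,c in zip(l[k][o][:,0],z[k][o],s['frame'][k].mean(1)[o])][::2])
cv2.imwrite('pics/w10.png',cv2.resize(s['frame'][85:305,190:390],None,fx=2.7,fy=2.7,interpolation=cv2.INTER_NEAREST)[...,::-1])
"
```

```text
-0.005 [(71, 37, 253), (72, 37, 253), (73, 37, 253), (74, 36, 253), (75, 37, 253), (76, 35, 254), (77, 37, 253), (78, 37, 254), (79, 36, 253), (79, 36, 253), (81, 38, 254), (83, 37, 252), (83, 37, 253), (84, 37, 222), (86, 24, 163), (87, 36, 147), (88, 36, 180), (89, 37, 200), (89, 35, 202), (90, 36, 205), (91, 36, 202), (93, 35, 205), (94, 37, 206), (95, 36, 206), (96, 36, 194), (97, 38, 170), (99, 37, 144), (100, 36, 128), (101, 37, 133), (102, 38, 123), (104, 38, 143), (105, 38, 139), (106, 35, 167), (108, 36, 205), (109, 37, 210), (111, 37, 209), (112, 38, 211), (113, 35, 213), (114, 36, 211), (115, 36, 199), (124, 0, 87)]
0.03 [(71, 36, 182), (71, 37, 186), (72, 36, 186), (74, 37, 183), (75, 37, 185), (76, 37, 185), (77, 36, 187), (78, 35, 187), (79, 37, 184), (81, 37, 189), (82, 36, 190), (83, 36, 185), (85, 25, 154), (85, 25, 153), (86, 25, 124), (87, 306, 45), (87, 305, 39), (87, 296, 67), (87, 309, 32), (87, 308, 37), (87, 309, 48), (88, 24, 145), (88, 35, 189), (89, 36, 205), (90, 36, 208), (91, 36, 209), (93, 35, 207), (94, 37, 210), (95, 35, 207), (96, 36, 208), (97, 36, 
[... 17212 characters left out ...]
6, 185), (76, 37, 185), (77, 37, 185), (77, 36, 184), (78, 37, 185), (79, 37, 189), (79, 36, 187), (81, 36, 189), (82, 37, 187), (82, 35, 188), (83, 36, 181), (85, 24, 153), (85, 24, 156), (86, 22, 137), (86, 36, 138), (86, 35, 139), (88, 34, 172), (89, 37, 202), (90, 38, 211), (91, 38, 208), (92, 37, 210), (93, 36, 208), (94, 36, 208), (95, 37, 209), (97, 37, 205), (98, 38, 206), (99, 38, 206), (100, 37, 206), (101, 37, 206), (102, 37, 208), (103, 38, 210), (105, 35, 211), (106, 38, 211), (107, 37, 213), (107, 35, 208), (108, 37, 212), (110, 36, 211), (111, 36, 212), (112, 37, 210), (113, 36, 211), (113, 36, 210), (114, 37, 208), (115, 38, 183), (115, 36, 189), (123, -1, 140), (124, 0, 94)]
```

View pics/w10.png

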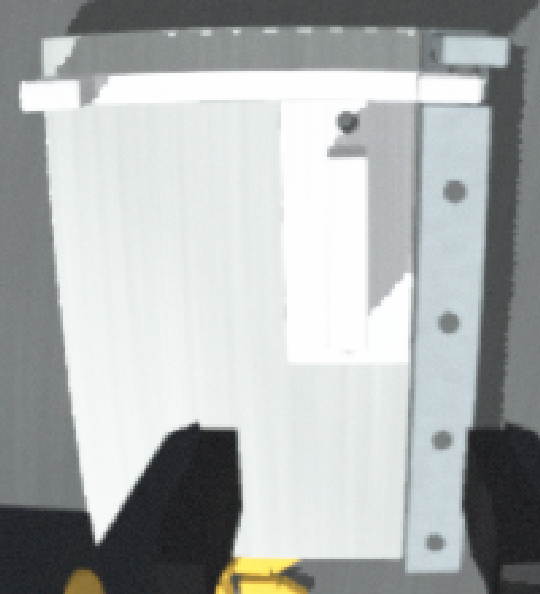

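A 2–4 mm gap remains between rail and fence (dark strip at crop (412,250)), and the rail is skewed by about 0.7°. I'll regrip and push further.

```bash
python3 -c "
from h import *
plan([*fx(.055,.043),.1125],9.95,5)"
```

```text
pos [0.6096 0.0765 0.3084] jaw 10.4 clock 30.93 q [ 0.16  0.73 -0.67  1.58  0.51  1.01 -0.48] F [-0.6 -0.6  0.5] open 44.8
0, -0.04, 3.92, 0.001, 0, 0.002, 0, -0.04, 3.92, 0.001, 0, 0.002, 0, -0.04, 3.92, 0.001, 0, 0.002, 0, -0.04, 3.92, 0.001, 0, 0.002, 0, -0.03, 3.92, 0.001, 0, 0.002
```

carry_out(
  motion=[0,-0.1,4,0,0,0.008,0,-0.1,5,0,0,0,0,0,5,0,0,0,0,0,3,0,0,0,0,0,2,0,0,0,0,0,0.5,0,0,0,0,0,0,0,0,0],
)

```text
clock: 31.8
tool_pos: [0.6098, 0.0771, 0.1156]
eef_rot: [0.643, 0.766, 0.003, 0.002]
contact_force: [-0.4, 0.7, 1.1]
opening: 0.508
```

carry_out(
  motion=[0,0,0,0,0,0,0,0,0,0,0,0,0,0,0,0,0,0,0,0,0,0,0,0,0,0,0,0,0,0],
  hand=0,
)

```text
clock: 32.42
tool_pos: [0.6093, 0.0767, 0.1157]
eef_rot: [0.643, 0.766, 0.002, 0.002]
contact_force: [-3.1, -0.6, 5.9]
opening: 0.174
```

carry_out(
  motion=[0,0.2,0,0,0,0,0,0.2,0,0,0,0,0,0.2,0,0,0,0,0,0,0,0,0,0],
)

```text
clock: 32.92
tool_pos: [0.6101, 0.077, 0.1158]
eef_rot: [0.643, 0.766, -0.003, -0.001]
contact_force: [-15.8, -3.8, 18.4]
opening: 0.182
```

```bash
python3 -c "
from h import *
s=monitor.get_state();print(loc(s['tool_pos']));plan([*fx(.057,.043),.1105],9.95,1)"
```

```text
[0.05728812 0.04333338]
pos [0.6101 0.077  0.1158] jaw 10.0 clock 32.92 q [ 0.07  0.98 -0.51  1.7   0.72  0.66 -0.66] F [-15.8  -3.8  18.4] open 16.0
-0.03, -0.03, 0.53, -0.006, 0.003, 0.001
```

carry_out(
  motion=[0,-0.3,-0.05,0,0,0,0,-0.1,0,0,0,0,0,0,0,0,0,0],
)

```text
clock: 33.3
tool_pos: [0.6111, 0.0772, 0.1157]
eef_rot: [0.643, 0.766, 0.002, 0.002]
contact_force: [-5.0, -1.4, 3.5]
opening: 0.177
```

carry_out(
  motion=[0,0,0,0,0,0,0,0,0,0,0,0,0,0,0,0,0,0,0,0,0,0,0,0],
  hand=4.5,
)

```text
clock: 33.8
tool_pos: [0.6117, 0.0772, 0.1157]
eef_rot: [0.643, 0.766, 0.002, 0.002]
contact_force: [0.1, -0.1, -0.3]
opening: 0.511
```

carry_out(
  motion=[0,0,-3,0,0,0,0,0,-5,0,0,0,0,0,-6,0,0,0,0,0,-5,0,0,0,0,0,0,0,0,0,0,0,0,0,0,0],
)

```text
clock: 34.55
tool_pos: [0.61, 0.0765, 0.305]
eef_rot: [0.643, 0.766, 0.002, 0.002]
contact_force: [1.7, 0.0, 0.1]
opening: 0.515
```

```bash
cat > m8.py <<'E'
from h import *
a=monitor.get_state(); s=snapshot('wrist'); W=wcloud(s,a); l=loc(W); z=W[...,2]
for y0 in (-.01,.01,.05,.09):
  k=(abs(l[...,1]-y0)<.004)&(l[...,0]>.06)&(l[...,0]<.125)&(abs(z-.03)<.02); X=l[k][:,0]; Z=z[k]; B=s['frame'][k].mean(1)
  g=X[(Z<.031)&(X<.1)]; print(y0,"foot to",np.max(X[(Z>.032)&(X<.0855)],initial=0).round(4),"gap pts",len(g),g.min().round(4) if len(g) else None,g.max().round(4) if len(g) else None,"fence back",X[Z>.032].max().round(4))
cv2.imwrite('pics/w11.png',cv2.resize(s['frame'][85:305,190:390],None,fx=2.7,fy=2.7,interpolation=cv2.INTER_NEAREST)[...,::-1])
E
python3 m8.py; python3 m7.py w12.png
```

```text
-0.01 foot to 0.0855 gap pts 0 None None fence back 0.1152
0.01 foot to 0.0851 gap pts 0 None None fence back 0.1167
0.05 foot to 0.0855 gap pts 0 None None fence back 0.1173
0.09 foot to 0.0848 gap pts 0 None None fence back 0.1158
TCP fix [0.0567 0.0429] 0.3041
plate z 0.02449422585182509
web (array([0.0583, 0.0381]), array([0.0159, 0.0803]), 0.41)
foot (array([0.0576, 0.0381]), array([0.1178, 0.0548]), 89.99)
arm y [0.0986 0.1102] z 0.04845561529293421
fence x [0.0867 0.1011 0.1165]
```

View pics/w11.png

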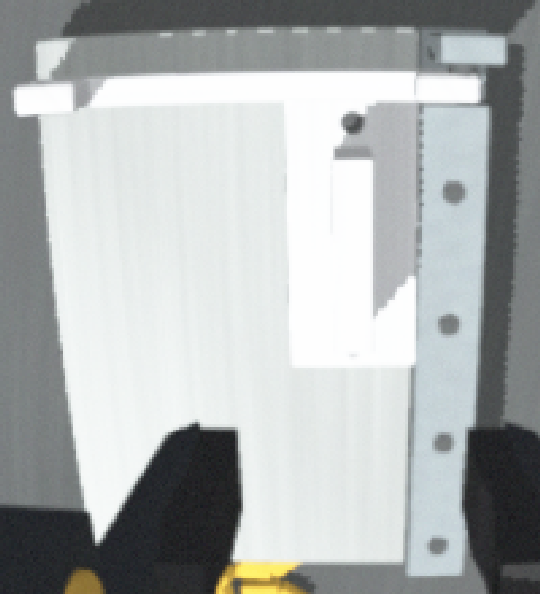

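```bash
python3 -c "
from h import *
plan([*fx(-.064,.106),.25],-78,12)"
```

```text
pos [0.6096 0.0765 0.304 ] jaw 10.0 clock 34.65 q [ 0.16  0.74 -0.67  1.59  0.52  1.   -0.49] F [-0.1 -0.1 -0.2] open 44.9
0.53, -1.01, 0.45, 0, 0, 0.128, 0.39, -1.07, 0.45, 0, 0, 0.128, 0.25, -1.11, 0.45, 0, 0, 0.128, 0.11, -1.13, 0.45, 0, 0, 0.128, -0.03, -1.14, 0.45, 0, 0, 0.128, -0.18, -1.12, 0.45, 0, 0, 0.128, -0.32, -1.09, 0.45, 0, 0, 0.128, -0.46, -1.04, 0.45, 0, 0, 0.128, -0.58, -0.97, 0.45, 0, 0, 0.128, -0.7, -0.89, 0.45, 0, 0, 0.128, -0.81, -0.79, 0.45, 0, 0, 0.128, -0.91, -0.68, 0.45, 0, 0, 0.128
```

carry_out(
  motion=[0.5,-1,0.4,0,0,0.13,0.4,-1.1,0.4,0,0,0.13,0.2,-1.1,0.4,0,0,0.13,0.1,-1.1,0.5,0,0,0.13,0,-1.1,0.5,0,0,0.13,-0.2,-1.1,0.5,0,0,0.13],
  hand=4.5,
)

```text
clock: 35.4
tool_pos: [0.5453, 0.0969, 0.2767]
eef_rot: [0.887, 0.462, 0.001, 0.001]
contact_force: [-0.1, -0.2, -0.4]
opening: 0.509
```

carry_out(
  motion=[-0.3,-1.1,0.4,0,0,0.13,-0.5,-1,0.5,0,0,0.13,-0.6,-1,0.4,0,0,0.13,-0.7,-0.9,0.5,0,0,0.13,-0.8,-0.8,0.4,0,0,0.13,-0.9,-0.7,0.4,0,0,0.13,0,0,0,0,0,0,0,0,0,0,0,0],
)

```text
clock: 36.4
tool_pos: [0.482, 0.1188, 0.2516]
eef_rot: [0.996, 0.093, 0.003, -0.0]
contact_force: [0.7, -0.5, -0.1]
opening: 0.513
```

```bash
python3 -c "
from h import *
plan([*fx(-.064,.106),.099],-80.05,6)"
```

```text
pos [0.482  0.1188 0.2516] jaw -79.3 clock 36.4 q [-0.22  0.6  -0.18  2.01  0.2   0.54 -1.93] F [ 0.7 -0.5 -0.1] open 45.2
-0.05, 0.01, 2.54, 0, -0.001, 0.002, -0.05, 0.01, 2.54, 0, -0.001, 0.002, -0.05, 0.01, 2.54, 0, -0.001, 0.002, -0.05, 0.01, 2.54, 0, -0.001, 0.002, -0.04, 0.01, 2.54, 0, -0.001, 0.002, -0.04, 0.01, 2.54, 0, -0.001, 0.002
```

carry_out(
  motion=[-0.1,0,2.5,0,0,0.012,-0.1,0,3,0,0,0,-0.1,0,3.5,0,0,0,0,0,3,0,0,0,0,0,2,0,0,0,0,0,1.2,0,0,0,0,0,0,0,0,0],
)

```text
clock: 37.28
tool_pos: [0.4798, 0.1184, 0.0995]
eef_rot: [0.996, 0.086, 0.003, -0.0]
contact_force: [1.1, 0.5, 0.5]
opening: 0.51
```

carry_out(
  motion=[0,0,0,0,0,0,0,0,0,0,0,0,0,0,0,0,0,0,0,0,0,0,0,0,0,0,0,0,0,0],
  hand=0,
  grip_force=20,
)

```text
clock: 37.9
tool_pos: [0.4801, 0.1174, 0.1004]
eef_rot: [0.996, 0.086, 0.003, 0.001]
contact_force: [1.4, -4.1, 3.8]
opening: 0.134
```

```bash
python3 arc.py 1.6 16
```

```text
grip fix [-0.0638  0.1056] z 0.05539435501296443 r 0.1637873418405942 ang 0.002407728152590309 F [ 1.4 -4.1  3.8] open 11.813372171473523
[0.1, 0.0, -1.63]
[0.26, 0.0, -1.61]
[0.42, 0.0, -1.58]
[0.57, 0.0, -1.53]
[0.72, 0.0, -1.47]
[0.87, 0.0, -1.39]
[1.0, 0.0, -1.29]
[1.12, -0.0, -1.19]
[1.24, -0.0, -1.07]
[1.34, -0.0, -0.94]
[1.42, -0.0, -0.8]
[1.5, -0.0, -0.66]
[1.55, -0.0, -0.5]
[1.6, -0.0, -0.35]
[1.62, -0.0, -0.19]
[1.63, -0.0, -0.02]
```

carry_out(
  motion=[0.1,0,-1.65,0,0,0,0.25,0,-1.6,0,0,0,0.4,0,-1.6,0,0,0,0.6,0,-1.55,0,0,0,0.7,0,-1.45,0,0,0,0.85,0,-1.4,0,0,0,1,0,-1.3,0,0,0,1.1,0,-1.2,0,0,0],
)

```text
clock: 38.9
tool_pos: [0.5236, 0.125, 0.2168]
eef_rot: [0.996, 0.086, -0.003, 0.002]
contact_force: [-6.2, -5.0, 0.9]
opening: 0.134
```

```bash
python3 arc.py 1.6 8 .164
```

```text
grip fix [-0.0197  0.1056] z 0.17184877137589127 r 0.16725860544018264 ang 0.7734549398664723 F [-6.2 -5.   0.9] open 11.800434080088568
[1.47, 0.0, -0.93]
[1.35, 0.0, -1.02]
[1.45, 0.0, -0.88]
[1.53, 0.0, -0.72]
[1.6, 0.0, -0.56]
[1.65, 0.0, -0.4]
[1.68, -0.0, -0.22]
[1.69, -0.0, -0.05]
```

carry_out(
  motion=[1.3,-0.1,-1,0,0,0,1.35,0,-1,0,0,0,1.45,0,-0.9,0,0,0,1.55,0,-0.7,0,0,0,1.6,0,-0.55,0,0,0,1.65,0,-0.4,0,0,0,1.7,0,-0.2,0,0,0,1.7,0,0,0,0,0],
)

```text
clock: 39.9
tool_pos: [0.6487, 0.147, 0.2662]
eef_rot: [0.996, 0.086, 0.002, 0.002]
contact_force: [-1.0, -4.5, 3.0]
opening: 0.135
```

```bash
python3 arc.py 1.6 2 .166
```

```text
grip fix [0.1074 0.1056] z 0.2212410401122974 r 0.16640600424977747 ang 1.6153271943402825 F [-1.  -4.5  3. ] open 11.86404528519327
[-0.13, 0.0, 0.03]
[-0.13, 0.0, -0.0]
```

Upright at about 1.6 rad. Next I'll release, rise and verify everything.

carry_out(
  motion=[0,0,0,0,0,0,0,0,0,0,0,0,0,0,0,0,0,0,0,0,0,0,0,0],
  hand=5,
)

```text
clock: 40.4
tool_pos: [0.6485, 0.1494, 0.266]
eef_rot: [0.996, 0.087, 0.003, -0.0]
contact_force: [-1.0, -0.5, -1.3]
opening: 0.556
```

carry_out(
  motion=[0,0,-3,0,0,0,0,0,-5,0,0,0,0,0,-5,0,0,0],
)

```text
clock: 40.78
tool_pos: [0.6478, 0.1491, 0.3973]
eef_rot: [0.996, 0.086, 0.003, -0.0]
contact_force: [0.8, -0.1, -0.1]
opening: 0.567
```

carry_out(
  motion=[-5,-4,0,0,0,0,-5,-5,0,0,0,0,-5,-5,0,0,0,0,-4,-5,0,0,0,0,0,0,0,0,0,0,0,0,0,0,0,0],
)

```text
clock: 41.52
tool_pos: [0.4446, 0.2919, 0.3951]
eef_rot: [0.996, 0.086, 0.003, 0.0]
contact_force: [-0.2, 0.4, -0.6]
opening: 0.565
```

```bash
cat > chk.py <<'E'
from h import *
print(np.round(monitor.get_state()['tool_pos'],3))
s=snapshot('top'); W=cloud(s); l=loc(W); x,y,z=np.moveaxis(W,-1,0)
def rect(k,P): r=cv2.minAreaRect(P[k].astype(np.float32)); return k.sum(),np.round(r[0],4),np.round(r[1],4),round(r[2],1)
inn=(l[...,0]>-.08)&(l[...,0]<.0835)&(l[...,1]>-.13)&(l[...,1]<.115)
print("web",rect(inn&(z>.066)&(z<.08),l)); print("foot",rect(inn&(z>.032)&(z<.042),l))
k=(l[...,1]>.09)&(l[...,1]<.125)&(l[...,0]>.03)&(l[...,0]<.15)&(z>.2); print("stop top",k.sum(),l[k].min(0).round(3),l[k].max(0).round(3),z[k].max())
d=np.hypot(x-.447,y+.332)<.1; print("handle",rect(d&(z>.074)&(z<.1),W[...,:2]),"ztop",np.median(z[d&(z>.07)])); print("sfoot",rect(d&(z>.024)&(z<.036),W[...,:2]))
hs=cv2.cvtColor(s['frame'],cv2.COLOR_RGB2HSV); c=(x>.45)&(x<.72)&(y>-.22)&(y<.2)&(hs[...,1]>90)&(z<.06)
n,lb,t,ce=cv2.connectedComponentsWithStats(c.astype(np.uint8))
for i in range(1,n):
  if t[i,4]>5: print("chips",t[i,4],np.nanmedian(W[lb==i],0).round(3),np.nanmax(W[lb==i][:,2]).round(4))
save(s,'final.png')
E
python3 chk.py
```

```text
[0.445 0.292 0.395]
web (np.int64(260), array([0.0589, 0.0558]), array([0.1119, 0.0272]), 81.8)
foot (np.int64(780), array([ 0.0084, -0.0151]), array([0.1528, 0.2285]), 0.7)
stop top 175 [0.08 0.1 ] [0.124 0.112] 0.2409860074584708
handle (np.int64(309), array([ 0.4466, -0.3317]), array([0.0761, 0.0208]), 78.3) ztop 0.08351589947387687
sfoot (np.int64(306), array([ 0.4462, -0.332 ]), array([0.1211, 0.0304]), 79.2)
chips 423 [ 0.574 -0.146  0.011] 0.0241
```

View pics/final.png

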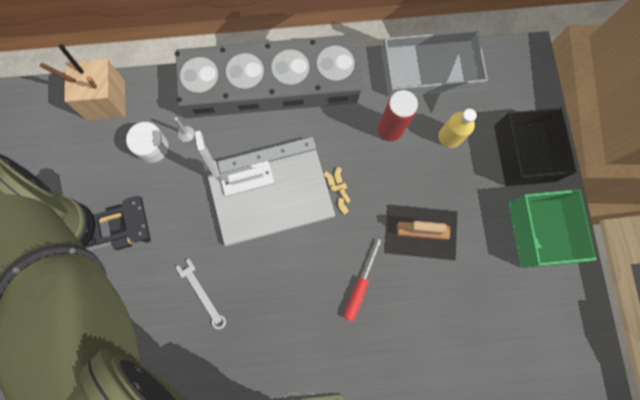

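```bash
python3 - <<'E'
from h import *
s=snapshot('top'); W=cloud(s); l=loc(W); z=W[...,2]
inn=(l[...,0]>.02)&(l[...,0]<.0845)&(l[...,1]>-.04)&(l[...,1]<.092)
k=inn&(z>.066)&(z<.08); print("web",cv2.minAreaRect(l[k].astype(np.float32)),np.median(z[k]))
k=inn&(abs(z-.037)<.004); print("foot lim",l[k].min(0),l[k].max(0))
st=monitor.get_state(); print(st['contact_force'].round(1),st['clock'])
E
```

```text
web ((0.05618380010128021, 0.04010513797402382), (0.018665814772248268, 0.07984508574008942), 0.19987954199314117) 0.07298548668108713
foot lim [ 0.027645   -0.02031767] [0.08446679 0.09187911]
[-0.5 -0.7  0.3] 41.625
```

Rail centre is at fixture (56, 40) mm, within 1 mm of nominal and square to 0.2°. Handing in.

```bash
python3 -c "
from plant import workorder
print(workorder.finish_job())"
```

```text
the job is handed in; nothing more can be done
None
```

I finished the whole task and handed it in at about 42 s on the robot's clock; the hand-in reports no verdict.

- **Turnings:** I swept all five off the open −y end of the plate with the scraper in one pass. The fingers never touched them.
- **Scraper:** It is standing upright on its mat, within about 1 mm of the mat centre.
- **Stop and rail:** I flipped the stop down, laid the only rail against the fence and stop, and let go. I then flipped the stop back up to about 1.6 rad, where it stands on its own.

**Final camera checks:**
- **Rail:** its centre is at fixture (56, 40) mm against a nominal (57, 40). It is square within about 0.2°, with no visible gap to the fence and about 0.5 mm to the stop when that was down.
- **Plate and bystanders:** the plate is clear, and the bystanders look unmoved in the final picture.
- **Turnings heap:** the highest point measured is 24 mm, on a turning beside the plate edge. I put its mid-point at about 19 mm, under the 22 mm limit, but did not measure it directly.

**What went wrong on the way:** The first scraper grasp missed because I lifted before the fingers had closed, so I repeated it. The first rail placing left a 2–4 mm gap at the fence and about 0.7° of skew. I regripped the rail and pushed it tight.

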